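Clamp a pine block in a quick-release bench vise

ROBOT

A 7-joint arm with a two-finger parallel gripper is mounted at the origin on the work surface. World frame = base frame: x ahead of the robot, y to its left, z up, the work surface at z = 0. Lengths are in m, angles in rad, forces in N, time in s.
With the tool pointing down it reaches from about 0.4 to 0.85 m from the base axis. Payload 4.5 kg.
Tool frame: the origin (TCP) lies midway between the tips of the shut fingers; the grasp point (between the pads) lies 19 mm behind it; z points along the fingers, y is the direction in which the jaws open and shut (so a half turn about z gives the same grasp; the last joint's range is limited). The gripper opens to 88 mm and grips with 3 to 60 N. Pads are 18 mm wide; open, the fingers measure 123 mm over their backs; the gripper's body (75 mm by 187 mm) begins 45 mm behind the grasp point.
Start: joints at [0.034, 0.689, -0.195, 1.565, 0.157, 0.902, -0.215], TCP at [0.625, 0, 0.239] pointing down, gripper open.
Joint ranges: [-3.01, 3.01], [-0.46, 2.08], [-1.47, 1.51], [0.13, 2.56], [-1, 4.14], [0.04, 2.09], [-2.66, 2.66]. Speed limits (rad/s): [2.57, 2.57, 3.14, 3.14, 3.14, 3.14, 3.14].

INTERFACE

Orientations are given as a unit quaternion [x, y, z, w].
In Python, from plant import r gives the robot as it stands.
- The arm moves only by the tool play_rows, never from a script. Its argument "targets" is a list of rows, each an object of numbers: "jaw": the closure, from 0 (fully open) to 1 (shut); "dx", "dy", "dz": the shift along the tool's x, y, z in m; "yaw": the turn about the tool's z in rad. A call has exactly 5 rows; each row shifts and turns the pose as measured when the row begins, along the tool's axes as they then stand; what a row does not reach is not made up. A row lasts 1/10 s, in which the tool goes at most 50 mm and 8.59 degrees, less where a joint would pass 70% of its speed; a pose out of reach is approached as far as the arm can. A call with a gripper value outside its range is refused whole. The fingers move at their own pace and stop on an object; "squeeze" is the grip in N (left out, the last holds). Time passes only in rows, so rows that do not move let the fingers close, or fill a call up. It gives the time, the measured TCP pose, the force and the opening at its end, in the units of the state.
- r.get_state(): the state, without advancing time (a new reading comes with each control period).
- r.snapshot(name): name is "scene" or "side" or "wrist"; returns a dict with "frame" (400x640x3 uint8, red, green, blue), "z_map" (400x640 float32, m along the optical axis (not along the pixel's ray), 0 where there is no reading), "mtx" (3x3 intrinsics, pixels), "dist_coeffs" ([k1, k2, p1, p2, k3] as OpenCV has them; the pictures are not rectified), "position" and "orientation" of the camera in the world; the wrist camera has in their place "T_tool_cam" (4x4, takes a point from camera to tool coordinates, whose origin is the TCP and whose axes are the flange's). Camera axes: x right, y up, looking along -z (the intrinsics and any distortion apply to the point x, -y, -z); pixel columns grow to the right and rows downward; lengths in m; the calibration is good to about 2 mm. A picture is of the moment at which its call begins: read the wrist's pose just before it.
- r.finish_job(): hands the job in, once; it reports no verdict.
The state is a dict: "clock": time; "q": joint angles; "qd": joint speeds; "joint_torque": joint torques, N m; "tool_pos": TCP position; "eef_rot": TCP orientation; "contact_force": force on the tool from outside, world axes, zero at the start; "moment": the same for the moment, N m; "opening": opening from 0.0 (shut) to 1.0 (fully open).
Only numpy, scipy, OpenCV 4.12 (cv2) and the standard library are available. Lean on these libraries where they do the work, as an engineer would, in place of code of your own. Each camera call takes 0.05 s, during which the arm holds its last target.

TASK

Clamp the pine block with the pencilled cross in the bench vise for drilling: press the orange quick-release lever down, slide the jaw up until the block sits snugly between both jaws, and let the lever go. Then turn the star handle clockwise (seen from the handle's end) until the half-nut has clicked home and the handle clearly stiffens, so that the block is held firmly, square and standing flat on the vise bed; stop there, since forcing the handle much further crushes the soft wood. Leave the other things on the bench where they are.

Things in the scene. Friction and masses are not known exactly. Their poses are not given: they have to be found in the camera images.
- vise: Bench vise bolted down. Origin on the bench under it; x = closing direction, from star handle to fixed jaw; z up. Base 350 mm long (x -205 to +145), 120 wide; bed top, on which the work stands and the jaws run, 30 mm above the bench. A toothed rack (pitch 5 mm) lies in the bed's slot.
- fixed_jaw: Fixed jaw of the vise, grey with dark wood cheek, 110 mm wide, 95 mm above the bed. Origin: foot of its clamping face, mid-width, on the bed (100 mm ahead of the vise's origin); axes as the vise's. The clamping face is the plane x = 0 of this frame and looks to -x.
- jaw: Moving jaw, grey with dark wood cheek, 110 mm wide, 24 mm thick, 94 mm above the bed. Origin: foot of its clamping face, mid-width, at bed height; axes as the vise's.
- jaw_face (a point): Point on the moving jaw's clamping face, mid-width, 50 mm above the bed.
- carriage (a joint): Slide of the grey carriage (60 mm long, 80 wide, 90 above the bed) that carries lever, screw, star handle and moving jaw together; 0 to 0.115 m, grows as the jaw closes. Lever down: slides with about 3 N friction. Lever up: its half-nut locks in the rack; if it rides on a tooth top it first drops in after up to 5 mm of shift, which turning the handle brings (the carriage backs off from the work).
- lever (a joint): Hinge of the orange quick-release lever, 0 released to 0.22 rad fully pressed (hard stop). Springs back; pressing mid-pad takes 4 N at first, 8 N at the end. Half-nut clear of the rack above about 0.14 rad; let go on a tooth top it rests near 0.13 rad until it drops in (below 0.05). Leave it alone once clamped.
- lever_pad (a point): Centre of the top of the lever's orange pad, 44 mm long (vise x), 46 wide, 139 mm above the bench when up; sinks 10 mm. Across its front end (towards the jaws) a lip stands 16 mm above the pad, its near face 22 mm from this point to +x: a tool pressing the pad can push on it to slide the carriage. Hinge 48 mm to vise +x. The frame tips with the lever.
- screw (a joint): Turn of star handle and screw, 0 to 11.5 rad; grows clockwise seen from the handle's end; advances the jaw 12 mm a turn relative to the carriage. Turned slowly it takes 0.15 to 0.25 N m free and some 0.0019 N m more per newton of clamping: about 0.4 N m (80 N) is firm. Past 0.5 N m it may crush (150 N). Springy: a quarter turn once both jaws bear adds roughly 100 N. Stays where left.
- handle_hub (a point): Centre of the star handle on the screw axis (along vise x), 108 mm above the bench, 59 mm behind (vise -x) the pad's centre. Four 10 mm spokes at right angles; 20 mm teal balls centred 62 mm from the axis. At screw = 0 they lie along vise y and z. Tightening moves the top spoke to vise -y: it can be turned by sweeping upper spokes that way with the fingertips.
- work: The work: pine block with a pencilled cross on top, 60 mm along its x (clamping direction), 70 mm along its y, 90 mm high, 0.14 to 0.28 kg, standing loose on the vise bed between the jaws. Origin: centre of its underside.
- dowel_block: Bystander, leave alone: pine block 60 x 80 x 55 mm with two dowel stubs. Origin: underside.
- bolt_block: Bystander, leave alone: pine block 70 x 90 x 50 mm with two hexagon bolts and white washers on top (95 mm high in all). Origin: underside.
- offcut: Bystander, leave alone: pine offcut 50 x 75 x 35 mm. Origin: underside.
- drill: Bystander, leave alone: black cordless drill standing on its battery, about 230 mm long, 178 mm high. Origin: underside.
- pliers: Bystander, leave alone: blue-handled pliers lying flat, about 190 mm long, 22 mm high. Origin: underside.
- pencil: Bystander, leave alone: red pencil lying flat, 150 mm long, 8 mm thick. Origin: underside.
There are look-alikes about, which are no part of the job. What is shaped like the work but green or yellow is not meant.

How it is judged:
On the way, in this order (a step that is already met when the one before it is completed fails the run):
1. the orange lever is pressed down (value of joint lever above 0.15 rad), for 0.1 s.
2. with the lever still down, the jaw has been slid up: the space between the jaws is at most 6 mm more than the block (value of joint lever above 0.1 rad and x of jaw_face in the frame of fixed_jaw above -0.066 m), for 0.05 s.
3. the lever is let go and the half-nut has dropped into the rack (lever below 0.05 rad) before the block is clamped tight (force under 35 N) (value of joint lever below 0.05 rad and contact force between work and jaw below 35 N).
4. the screw has clamped the block with more than 35 N (value of joint lever below 0.05 rad and contact force between work and jaw above 35 N), for 0.2 s.
At the end, for the whole second after the job is handed in: The block is clamped with more than 35 N between moving and fixed jaw, the lever is up (below 0.05 rad, half-nut in the rack), and the block stands on the bed (within 6 mm in height), upright and square to the jaws within 0.07 rad, within 35 mm of the vise's centre line, at rest (all of step 4 and contact force between work and fixed_jaw above 35 N and angle between work's own z axis and vertical below 0.07 rad and angle between the x axis of work and the x axis of vise, either way round below 0.07 rad and z of work in the frame of vise between 0.024 and 0.036 m and y of work in the frame of vise between -0.035 and 0.035 m and linear speed of work below 0.01 m/s); the robot touches nothing.
It fails at once if the block is crushed: clamped with more than 150 N (contact force between work and jaw above 150 N).
It fails at once if the block tips over (angle between work's own z axis and vertical above 0.4 rad).
It fails at once if a bystander (dowel block, bolt block, offcut, drill, pliers, pencil) is moved by more than 30 mm (distance of any of dowel_block, bolt_block, offcut, drill, pliers, pencil from where it was at the start of the episode above 0.03 m).
It also fails if it takes over 64 s, if anything falls off the work surface, if the arm or the gripper's body presses on something with over 40 N, if the wrist force passes 120 N, or if a joint passes its speed limit or range.

## Working session

There is one attempt and no reset: what is moved stays moved. The work goes in short steps, Python scripts to look and compute and a tool call to move; the robot and the scene stay as the last step left them, time stands still between calls to the robot, and variables do not carry over. Pictures are saved under pics/ and viewed, and the job is handed in when it is done.

Besides the shell and the picture viewer there is one more tool, called after ">>>" by a JSON object that holds its "op" and its "data". play_rows: Moves the arm, as the interface text tells. Its arguments: {"type":"object","properties":{"targets":{"type":"array"},"squeeze":{"type":"number"}},"required":["targets"]}

```bash
ls; mkdir -p pics
cat > h.py <<'E'
import numpy as np, cv2
from scipy.spatial.transform import Rotation as R
from plant import r
def snap(n,fn):
    s=r.get_state(); d=r.snapshot(n)
    cv2.imwrite('pics/'+fn,d['frame'][:,:,::-1])
    if n=='wrist':
        T=np.eye(4);T[:3,:3]=R.from_quat(s['eef_rot']).as_matrix();T[:3,3]=s['tool_pos'];T=T@np.array(d['T_tool_cam'])
    else:
        T=np.eye(4);o=np.array(d['orientation']);T[:3,:3]=R.from_quat(o).as_matrix() if o.size==4 else o;T[:3,3]=d['position']
    d['T']=T; return d
def cloud(d):
    h,w=d['z_map'].shape
    v,u=np.mgrid[:h,:w]
    p=cv2.undistortPoints(np.stack([u,v],-1).reshape(-1,1,2).astype(np.float64),np.array(d['mtx']),np.array(d['dist_coeffs'])).reshape(h,w,2)
    z=d['z_map'].astype(float)
    P=np.stack([p[...,0]*z,-p[...,1]*z,-z],-1)
    W=P@d['T'][:3,:3].T+d['T'][:3,3]
    W[z==0]=np.nan
    return W
E
python3 - <<'E'
from h import *
print(r.get_state())
import pickle
for n in ['scene','side','wrist']:
    d=snap(n,n+'0.png'); pickle.dump(d,open(n+'0.pkl','wb')); print(n,d['T'].round(3).tolist(),np.array(d['mtx']).round(1).tolist(),d['dist_coeffs'])
E
```

```text
pics
{'clock': 0.0, 'q': array([ 0.03382322,  0.68998471, -0.19448699,  1.56635254,  0.1572967 ,
        0.90248644, -0.21514149]), 'qd': array([ 0.00017695,  0.00146588, -0.00241154, -0.00106068,  0.00042662,
       -0.00029069, -0.00113953]), 'joint_torque': array([ 3.38560185e-04, -5.27571630e+01, -1.26686912e+00, -1.53434461e+01,
       -5.26333472e-02,  6.56995355e-03,  1.65937727e-04]), 'tool_pos': array([ 6.24364715e-01, -7.79713269e-05,  2.37906623e-01]), 'eef_rot': array([ 7.07107237e-01,  7.07105726e-01, -7.00967871e-04, -5.97069190e-04]), 'contact_force': array([-0.15495987, -0.06608994, -0.1805846 ]), 'moment': array([ 0.02124303, -0.00972704,  0.03582752]), 'opening': 0.9970567268732891}
scene [[-0.11, -0.851, 0.513, 1.087], [0.994, -0.09, 0.064, 0.083], [-0.008, 0.517, 0.856, 0.988], [0.0, 0.0, 0.0, 1.0]] [[389.1, 0.0, 319.8], [0.0, 389.1, 202.5], [0.0, 0.0, 1.0]] [0.01147131 0.         0.         0.         0.        ]
side [[0.931, 0.187, -0.314, 0.246], [-0.365, 0.525, -0.769, -0.808], [0.021, 0.83, 0.557, 0.724], [0.0, 0.0, 0.0, 1.0]] [[361.0, 0.0, 319.3], [0.0, 361.0, 201.5], [0.0, 0.0, 1.0]] [-0.03029108  0.          0.          0.          0.        ]
wrist [[1.0, -0.0, 0.002, 0.625], [-0.0, 0.962, 0.271, 0.07], [-0.002, -0.271, 0.962, 0.384], [0.0, 0.0, 0.0, 1.0]] [[337.9, 0.0, 316.3], [0.0, 337.9, 201.9], [0.0, 0.0, 1.0]] [-0.01832317  0.          0.          0.          0.        ]
```

View pics/scene0.png

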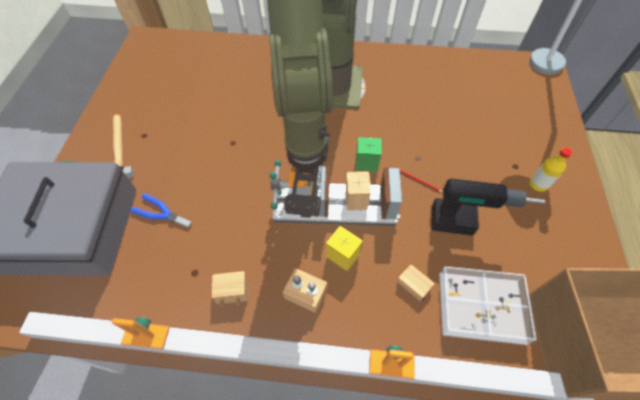

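View pics/side0.png

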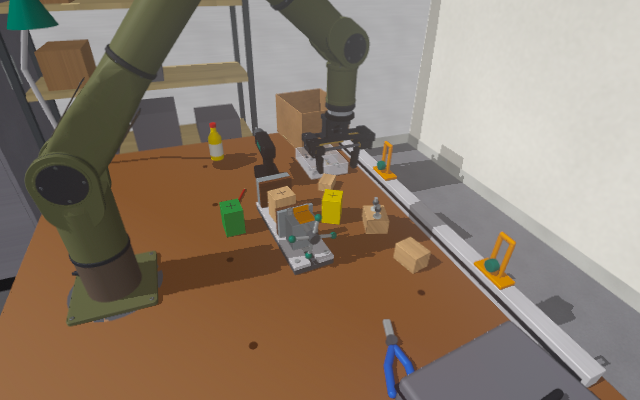

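View pics/wrist0.png

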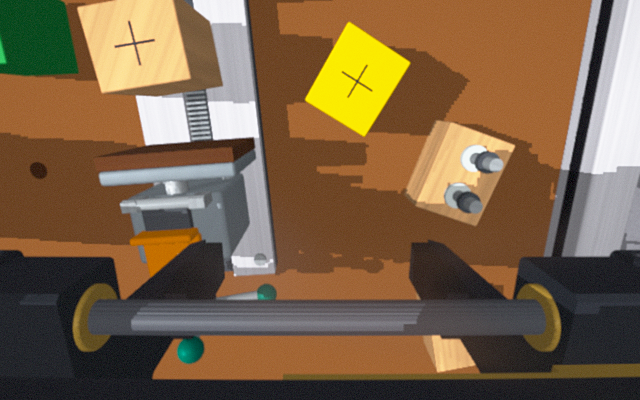

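```bash
cat > m.py <<'E'
from h import *
import pickle
for n in ['scene','side','wrist']:
    d=pickle.load(open(n+'0.pkl','rb')); W=cloud(d); f=d['frame']; hsv=cv2.cvtColor(f,cv2.COLOR_RGB2HSV)
    roi=(W[...,0]>0.4)&(W[...,0]<0.75)&(W[...,1]>-0.35)&(W[...,1]<0.35)&(W[...,2]>-0.01)&(W[...,2]<0.2)
    print('==',n, roi.sum())
    H,S,V=hsv[...,0],hsv[...,1],hsv[...,2]
    # orange / teal
    for nm,m in (('orange',(H>8)&(H<20)&(S>200)&(V>150)&(W[...,2]>.1)),('teal',(H>75)&(H<95)&(S>120))):
        c,l,st,ce=cv2.connectedComponentsWithStats((m&roi).astype(np.uint8))
        for i in range(1,c):
            if st[i,4]>12: print(nm,st[i].tolist(),np.nanmedian(W[l==i],0).round(4),np.nanmin(W[l==i],0).round(3),np.nanmax(W[l==i],0).round(3))
    # pine top z ~0.12
    m=roi&(abs(W[...,2]-.12)<.006)&(S<150)&(S>50)&(H>8)&(H<25)
    c,l,st,ce=cv2.connectedComponentsWithStats(m.astype(np.uint8))
    for i in range(1,c):
        if st[i,4]>60:
            p=W[l==i]; q=cv2.minAreaRect((p[:,:2]*1000).astype(np.float32)); print('work',st[i].tolist(),q,p[:,2].mean().round(4))
    # bed z~.03
    m=roi&(abs(W[...,2]-.03)<.004)&(S<60)
    c,l,st,ce=cv2.connectedComponentsWithStats(m.astype(np.uint8))
    m=roi&(abs(W[...,2]-.124)<.006)&(S<90)
    for nm,mm in (('bed',roi&(abs(W[...,2]-.03)<.004)&(S<60)),('jawtop',roi&(abs(W[...,2]-.124)<.005)&(S<80))):
        c,l,st,ce=cv2.connectedComponentsWithStats(mm.astype(np.uint8))
        for i in range(1,c):
            if st[i,4]>60:
                p=W[l==i]; q=cv2.minAreaRect((p[:,:2]*1000).astype(np.float32)); print(nm,st[i].tolist(),np.round(q[0],1),np.round(q[1],1),q[2])
E
python3 m.py
```

```text
== scene 26423
work [325, 166, 5, 36, 115] ((503.7234802246094, 30.94495964050293), (111.6409683227539, 9.276045799255371), 3.731125593185425) 0.1231
work [383, 168, 7, 36, 153] ((494.80517578125, 188.60984802246094), (109.4557876586914, 13.1050443649292), 3.3259644508361816) 0.123
work [347, 172, 23, 23, 482] ((492.6867370605469, 113.6283187866211), (71.13150024414062, 59.75325012207031), 7.25391149520874) 0.1193
bed [273, 184, 124, 39, 1257] [503.7  52.9] [122.5 347.3] 4.025598526000977
bed [370, 185, 10, 15, 137] [458.9 166.6] [50.5 26.6] 2.1801376342773438
bed [277, 188, 15, 9, 78] [487.7 -96.3] [30.3 40.5] 6.458992958068848
jawtop [319, 166, 8, 35, 186] [504.8  18.5] [110.   17.9] 4.0586347579956055
jawtop [388, 168, 14, 36, 409] [492.5 209.1] [111.8  31.9] 3.99106764793396
jawtop [348, 173, 22, 20, 194] [492.5 114.5] [61.3 55. ] 5.669124603271484
jawtop [296, 186, 14, 9, 66] [533.3 -31.5] [25.9 34.6] 7.333126068115234
== side 19020
orange [294, 205, 14, 9, 70] [ 0.5072 -0.0288  0.1485] [ 0.489 -0.033  0.138] [ 0.528 -0.025  0.156]
orange [300, 219, 14, 5, 27] [ 0.5103 -0.0725  
[... 1188 characters left out ...]
93, 14, 7, 60] [ 0.5739 -0.101   0.1035] [ 0.57  -0.104  0.101] [ 0.582 -0.097  0.105]
teal [177, 336, 26, 27, 507] [ 0.5318 -0.1021  0.1752] [ 0.521 -0.112  0.163] [ 0.539 -0.097  0.18 ]
work [78, 0, 116, 93, 8377] ((493.4975891113281, 115.4085693359375), (71.36106872558594, 60.42383575439453), 8.027212142944336) 0.1201
bed [136, 0, 140, 276, 11517] [506.4  23.6] [120.4 286.8] 4.099463939666748
jawtop [100, 162, 138, 25, 2062] [507.   19.3] [109.5  13. ] 4.149158954620361
jawtop [191, 191, 40, 67, 1238] [536.1 -24.5] [26.4 59.7] 4.07905387878418
jawtop [130, 212, 16, 23, 229] [476.2 -22.5] [10.5 19.7] 5.083785533905029
jawtop [138, 246, 9, 17, 85] [475.7 -50.5] [ 5.  15.6] 4.556354999542236
```

```bash
cat >> h.py <<'E'
a=np.deg2rad(4.05)
V0=np.array([.5016,.0828,0]); VR=np.array([[-np.sin(a),-np.cos(a),0],[np.cos(a),-np.sin(a),0],[0,0,1]]) # columns = vise axes
def tov(W): return (W-V0)@VR
E
python3 - <<'E'
from h import *
import pickle
print('tcp',tov(r.get_state()['tool_pos']).round(4))
for n in ['side','wrist','scene']:
    d=pickle.load(open(n+'0.pkl','rb')); W=tov(cloud(d)); hsv=cv2.cvtColor(d['frame'],cv2.COLOR_RGB2HSV); H,S,V=[hsv[...,i] for i in range(3)]
    m=(H>5)&(H<22)&(S>180)&(V>100)&(W[...,2]>.1)&(W[...,2]<.17)&(abs(W[...,1])<.05)&(W[...,0]<-.05)&(W[...,0]>-.2)
    P=W[m]; print(n,len(P))
    for lo,hi in ((.13,.136),(.136,.142),(.142,.15),(.15,.153),(.153,.158)):
        q=P[(P[:,2]>lo)&(P[:,2]<hi)]
        if len(q)>3: print(lo,len(q),np.percentile(q,[0,5,50,95,100],axis=0)[:,:2].round(4).tolist())
    # moving jaw cheek face / carriage / jaw
    J=W[(abs(W[...,2]-.124)<.006)&(abs(W[...,1])<.056)&(W[...,0]<-.03)&(W[...,0]>-.16)]
    print('z.124 hist x',np.histogram(J[:,0],bins=np.arange(-.16,-.02,.005)))
    F=W[(W[...,2]>.05)&(W[...,2]<.11)&(abs(W[...,1])<.05)&(W[...,0]<.12)&(W[...,0]>.09)]
    if len(F)>20:print('fixed face',np.median(F[:,0]))
    F=W[(W[...,2]>.05)&(W[...,2]<.11)&(abs(W[...,1])<.05)&(W[...,0]<-.035)&(W[...,0]>-.06)]
    if len(F)>20:print('jaw face',np.median(F[:,0]))
    T=W[(H>75)&(H<95)&(S>120)&(W[...,0]<-.15)&(W[...,0]>-.23)&(abs(W[...,1])<.09)&(W[...,2]>.02)]
E
```

```text
tcp [-0.0913 -0.1168  0.2381]
side 256
0.13 12 [[-0.1572, -0.0176], [-0.1566, -0.017], [-0.1547, 0.0033], [-0.1385, 0.0226], [-0.1304, 0.0227]]
0.136 173 [[-0.159, -0.0224], [-0.1557, -0.0184], [-0.1355, 0.002], [-0.1123, 0.0213], [-0.1086, 0.0232]]
0.142 38 [[-0.1146, -0.0187], [-0.1138, -0.0182], [-0.1117, 0.001], [-0.1097, 0.0208], [-0.1084, 0.0229]]
0.15 14 [[-0.1131, -0.0182], [-0.1129, -0.0125], [-0.1115, 0.0079], [-0.1077, 0.0218], [-0.1063, 0.023]]
0.153 19 [[-0.114, -0.0184], [-0.1139, -0.0164], [-0.111, -0.0026], [-0.1088, 0.0178], [-0.1088, 0.0193]]
z.124 hist x (array([ 1,  1,  0, 17, 11, 10,  8, 12, 11,  9, 10,  9, 12, 15, 12,  3,  1,
       20, 22, 18, 36, 39, 17,  0,  0,  0,  0,  0]), array([-0.16 , -0.155, -0.15 , -0.145, -0.14 , -0.135, -0.13 , -0.125,
       -0.12 , -0.115, -0.11 , -0.105, -0.1  , -0.095, -0.09 , -0.085,
       -0.08 , -0.075, -0.07 , -0.065, -0.06 , -0.055, -0.05 , -0.045,
       -0.04 , -0.035, -0.03 , -0.025, -0.02 ]))
fixed face 0.10026805653417914
wrist 1667
0.13 5 [[-0.1134, -0.0237], [-0.1132, -0.0236], [-0.1118, -0.0234], [-0.1103, -0.0223],
[... 768 characters left out ...]

       -0.08 , -0.075, -0.07 , -0.065, -0.06 , -0.055, -0.05 , -0.045,
       -0.04 , -0.035, -0.03 , -0.025, -0.02 ]))
jaw face -0.04610753878224238
scene 74
0.136 68 [[-0.1522, -0.02], [-0.1508, -0.0185], [-0.1441, -0.0068], [-0.1156, 0.0172], [-0.1144, 0.0226]]
z.124 hist x (array([ 0,  0,  1,  0,  0, 10, 12, 13, 14, 14, 10, 13,  4,  0,  0,  0,  0,
        7, 60, 64, 63, 64, 37,  0,  0,  0,  0,  0]), array([-0.16 , -0.155, -0.15 , -0.145, -0.14 , -0.135, -0.13 , -0.125,
       -0.12 , -0.115, -0.11 , -0.105, -0.1  , -0.095, -0.09 , -0.085,
       -0.08 , -0.075, -0.07 , -0.065, -0.06 , -0.055, -0.05 , -0.045,
       -0.04 , -0.035, -0.03 , -0.025, -0.02 ]))
fixed face 0.10036807812741164
```

>>> {"op": "play_rows", "data": {"targets": [{"jaw": 1,"dx": 0,"dy": 0,"dz": 0,"yaw": -0.071},{"jaw": 1,"dx": -0.01,"dy": -0.03,"dz": 0,"yaw": 0},{"jaw": 1,"dx": -0.01,"dy": -0.03,"dz": 0,"yaw": 0},{"jaw": 1,"dx": -0.01,"dy": -0.03,"dz": 0,"yaw": 0},{"jaw": 1,"dx": -0.01,"dy": -0.027,"dz": 0,"yaw": 0}], "squeeze": 20}}

```text
clock: 0.65
tool_pos: [0.5096, -0.047, 0.236]
eef_rot: [0.679, 0.734, 0.001, -0.001]
contact_force: [-0.7, -0.1, -0.3]
opening: 0.57
```

```bash
cat > s.py <<'E'
from h import *
s=r.get_state(); M=VR.T@R.from_quat(s['eef_rot']).as_matrix()
print('t',s['clock'],'tcp_v',tov(s['tool_pos']).round(4),'yaw err',round(float(np.arctan2(M[1,0],M[0,0])),4),'toolz',M[:,2].round(4),'Fv',(s['contact_force']@VR).round(2),'Mv',(s['moment']@VR).round(3),'open',round(s['opening'],3))
E
python3 s.py
```

```text
t 0.65 tcp_v [-0.1301  0.0012  0.236 ] yaw err 0.0076 toolz [ 2.5e-03  3.0e-04 -1.0e+00] Fv [-0.05  0.71 -0.31] Mv [-0.04   0.02  -0.024] open 0.57
```

>>> {"op": "play_rows", "data": {"targets": [{"jaw": 1,"dx": 0,"dy": 0,"dz": 0.025,"yaw": 0.007},{"jaw": 1,"dx": 0,"dy": 0,"dz": 0.025,"yaw": 0},{"jaw": 1,"dx": 0,"dy": 0,"dz": 0.02,"yaw": 0},{"jaw": 1,"dx": 0,"dy": 0,"dz": 0.01,"yaw": 0},{"jaw": 1,"dx": 0,"dy": 0,"dz": 0,"yaw": 0}]}}

```text
clock: 1.15
tool_pos: [0.5048, -0.0505, 0.1543]
eef_rot: [0.683, 0.73, -0.001, -0.001]
contact_force: [-0.0, -0.2, -0.3]
opening: 0.116
```

```bash
python3 s.py
python3 - <<'E'
from h import *
d=snap('side','side1.png')
cv2.imwrite('pics/side1c.png',cv2.resize(d['frame'][120:300,200:420,::-1],None,fx=3,fy=3))
E
```

```text
t 1.15 tcp_v [-0.1332  0.0062  0.1543] yaw err -0.0044 toolz [ 2.0e-04  3.2e-03 -1.0e+00] Fv [-0.16  0.06 -0.3 ] Mv [-0.015 -0.003 -0.04 ] open 0.116
```

View pics/side1c.png

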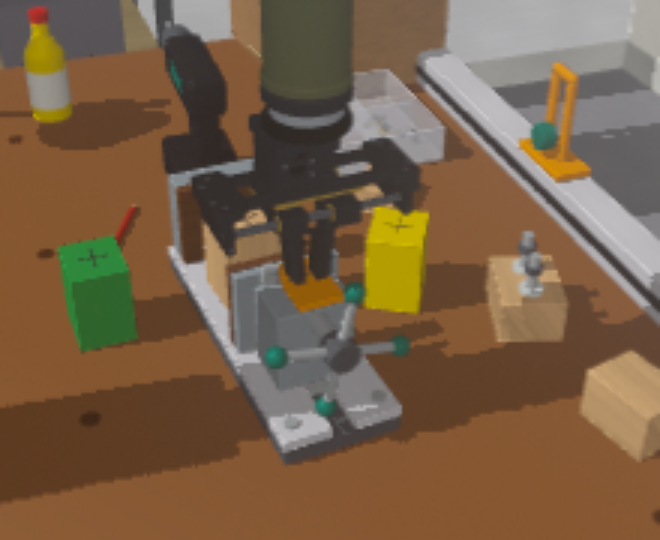

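The fingers are directly over the orange pad (about pixel 310,280 in the crop). I'll centre them and press down.

>>> {"op": "play_rows", "data": {"targets": [{"jaw": 1,"dx": 0.001,"dy": 0.005,"dz": 0.008,"yaw": 0.0},{"jaw": 1,"dx": 0,"dy": 0,"dz": 0.008,"yaw": 0},{"jaw": 1,"dx": 0,"dy": 0,"dz": 0.005,"yaw": 0},{"jaw": 1,"dx": 0,"dy": 0,"dz": 0.004,"yaw": 0},{"jaw": 1,"dx": 0,"dy": 0,"dz": 0.003,"yaw": 0}]}}

```text
clock: 1.7
tool_pos: [0.5128, -0.0489, 0.1297]
eef_rot: [0.683, 0.73, 0.001, 0.002]
contact_force: [-7.1, 0.1, 38.7]
opening: 0.002
```

```bash
python3 s.py
```

```text
t 1.7 tcp_v [-0.1321 -0.0019  0.1297] yaw err -0.0044 toolz [-0.0012 -0.0037 -1.    ] Fv [ 0.6   7.12 38.67] Mv [ 1.545 -0.517  0.104] open 0.002
```

>>> {"op": "play_rows", "data": {"targets": [{"jaw": 1,"dx": 0.005,"dy": 0,"dz": 0.0015,"yaw": 0},{"jaw": 1,"dx": 0.008,"dy": 0,"dz": 0.0015,"yaw": 0},{"jaw": 1,"dx": 0.008,"dy": 0,"dz": 0.0015,"yaw": 0},{"jaw": 1,"dx": 0.008,"dy": 0,"dz": 0.0015,"yaw": 0},{"jaw": 1,"dx": 0.004,"dy": 0,"dz": 0.0015,"yaw": 0}]}}

```text
clock: 2.2
tool_pos: [0.511, -0.0259, 0.1304]
eef_rot: [0.687, 0.727, -0.003, 0.009]
contact_force: [-3.7, -1.2, 17.1]
opening: 0.003
```

```bash
python3 s.py
cat > look.py <<'E'
from h import *
import sys
d=snap('side','x.png');k=sys.argv[1]
cv2.imwrite(f'pics/side{k}.png',cv2.resize(d['frame'][130:280,220:380,::-1],None,fx=4,fy=4))
def jaw(d):
    W=tov(cloud(d)); S=cv2.cvtColor(d['frame'],cv2.COLOR_RGB2HSV)
    m=(abs(W[...,2]-.1235)<.004)&(abs(W[...,1])<.054)&(W[...,0]>-.08)&(W[...,0]<.09)
    return W,S
for n in ('wrist',):
    e=snap(n,f'wrist{k}.png'); W,S=jaw(e)
    H,Sa=S[...,0],S[...,1]
    m=(abs(W[...,2]-.1235)<.003)&(abs(W[...,1])<.054)&(W[...,0]>-.08)&(W[...,0]<.098)
    c,l,st,ce=cv2.connectedComponentsWithStats(m.astype(np.uint8))
    for i in range(1,c):
        if st[i,4]>100: print('z.1235',st[i].tolist(),np.percentile(W[l==i],[1,50,99],axis=0).round(4).tolist())
    m=(abs(W[...,2]-.1195)<.0035)&(abs(W[...,1])<.054)&(W[...,0]>-.05)&(W[...,0]<.12)&(Sa<150)&(Sa>50)&(H>8)&(H<25)
    c,l,st,ce=cv2.connectedComponentsWithStats(m.astype(np.uint8))
    for i in range(1,c):
        if st[i,4]>1000: print('work',st[i].tolist(),cv2.minAreaRect((W[l==i][:,:2]*1000).astype(np.float32)))
E
python3 look.py 2
```

```text
t 2.2 tcp_v [-0.1091 -0.0017  0.1304] yaw err -0.0148 toolz [-0.0168 -0.0077 -0.9998] Fv [-0.9   3.75 17.1 ] Mv [0.794 0.347 0.083] open 0.003
z.1235 [180, 66, 258, 62, 14466] [[-0.0462, -0.0528, 0.1214], [-0.0339, -0.0, 0.1241], [-0.0227, 0.0525, 0.1257]]
```

View pics/wrist2.png

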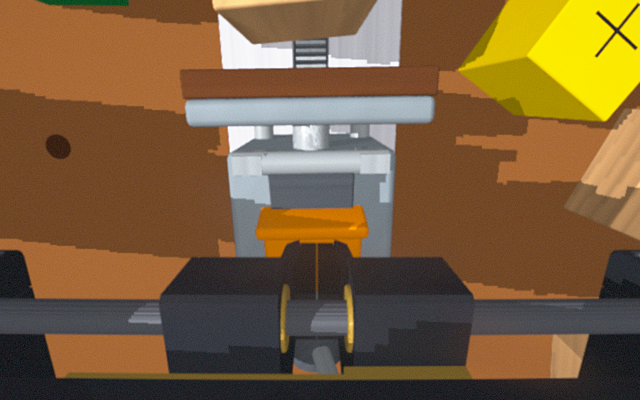

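View pics/side2.png

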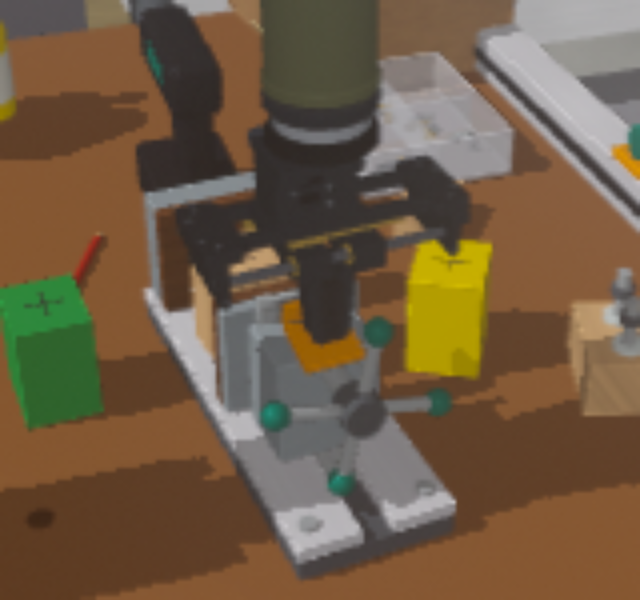

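>>> {"op": "play_rows", "data": {"targets": [{"jaw": 1,"dx": 0.008,"dy": 0,"dz": 0.0018,"yaw": -0.004},{"jaw": 1,"dx": 0.008,"dy": 0,"dz": 0.0018,"yaw": -0.004},{"jaw": 1,"dx": 0.008,"dy": 0,"dz": 0.0018,"yaw": 0},{"jaw": 1,"dx": 0.006,"dy": 0,"dz": 0.0018,"yaw": 0},{"jaw": 1,"dx": 0.003,"dy": 0,"dz": 0.0018,"yaw": 0}]}}

```text
clock: 2.8
tool_pos: [0.5093, -0.0027, 0.1304]
eef_rot: [0.687, 0.726, -0.006, 0.016]
contact_force: [-3.2, -3.1, 20.1]
opening: 0.006
```

```bash
python3 s.py; python3 look.py 3
```

```text
t 2.8 tcp_v [-0.0858 -0.0017  0.1304] yaw err -0.0163 toolz [-0.0321 -0.0124 -0.9994] Fv [-2.83  3.45 20.05] Mv [ 0.886  0.596 -0.042] open 0.006
z.1235 [234, 0, 27, 27, 152] [[0.017, 0.0192, 0.1205], [0.0224, 0.0246, 0.1209], [0.026, 0.0288, 0.1219]]
z.1235 [287, 0, 22, 35, 158] [[0.0139, 0.0001, 0.1205], [0.0212, 0.0043, 0.121], [0.0261, 0.0072, 0.1222]]
z.1235 [211, 19, 23, 31, 150] [[0.0086, 0.0303, 0.1205], [0.0155, 0.0344, 0.1209], [0.0194, 0.0387, 0.1222]]
z.1235 [178, 65, 260, 63, 14678] [[-0.0231, -0.0527, 0.1214], [-0.0107, 0.0001, 0.1241], [0.0005, 0.0526, 0.1257]]
work [207, 0, 173, 69, 10401] ((13.839320182800293, 5.047662734985352), (71.0727767944336, 26.473350524902344), 89.868408203125)
```

View pics/wrist3.png

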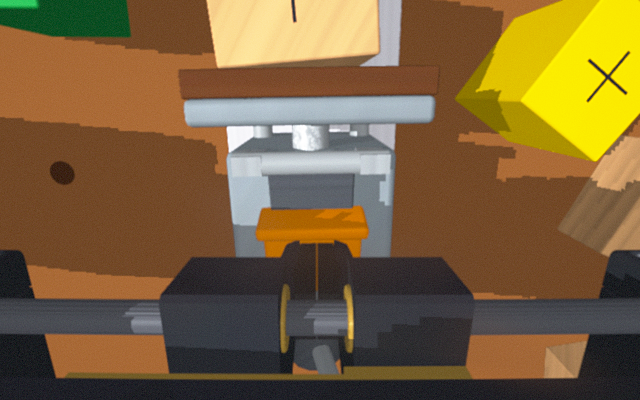

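>>> {"op": "play_rows", "data": {"targets": [{"jaw": 1,"dx": 0.01,"dy": 0,"dz": 0.0015,"yaw": 0},{"jaw": 1,"dx": 0.01,"dy": 0,"dz": 0.0015,"yaw": 0},{"jaw": 1,"dx": 0.009,"dy": 0,"dz": 0.0015,"yaw": 0},{"jaw": 1,"dx": 0.005,"dy": 0,"dz": 0.0015,"yaw": 0},{"jaw": 1,"dx": 0.003,"dy": 0,"dz": 0.0015,"yaw": 0}]}}

```text
clock: 3.4
tool_pos: [0.5074, 0.0221, 0.1307]
eef_rot: [0.692, 0.722, -0.011, 0.024]
contact_force: [-3.6, -4.1, 18.1]
opening: 0.006
```

```bash
python3 s.py; python3 look.py 4
```

```text
t 3.4 tcp_v [-0.0609 -0.0015  0.1307] yaw err -0.0284 toolz [-0.0497 -0.0153 -0.9986] Fv [-3.82  3.83 18.06] Mv [ 0.714  0.877 -0.005] open 0.006
z.1235 [232, 0, 39, 26, 238] [[0.0425, 0.0145, 0.1205], [0.0463, 0.0223, 0.1209], [0.0512, 0.028, 0.1222]]
z.1235 [271, 0, 46, 29, 279] [[0.0408, -0.0047, 0.1205], [0.0467, 0.0037, 0.1209], [0.0506, 0.0125, 0.1222]]
z.1235 [353, 43, 24, 19, 107] [[0.0276, -0.0298, 0.1205], [0.0308, -0.025, 0.1209], [0.0343, -0.0201, 0.1221]]
z.1235 [175, 62, 262, 67, 14957] [[0.002, -0.0528, 0.1213], [0.0144, 0.0001, 0.1241], [0.0256, 0.0526, 0.1257]]
work [207, 0, 173, 70, 11207] ((38.087554931640625, 3.9059886932373047), (70.0774154663086, 26.35076332092285), 88.50679779052734)
```

View pics/wrist4.png

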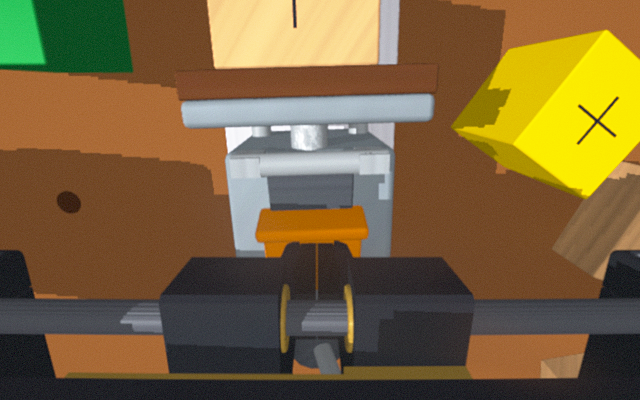

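View pics/side4.png

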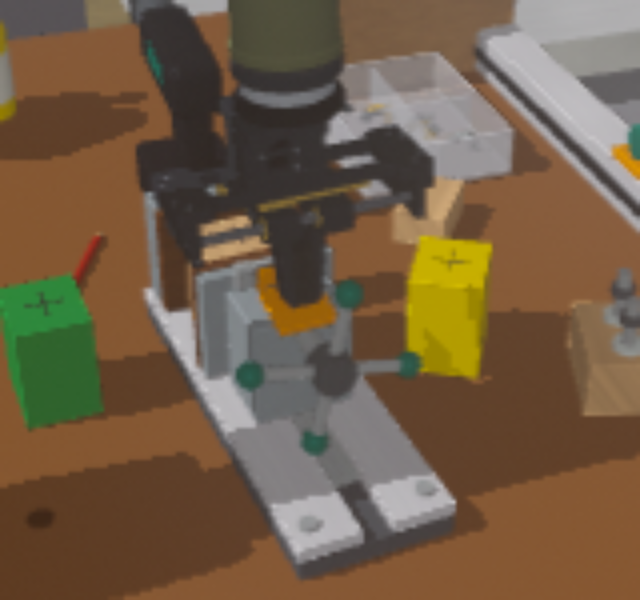

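>>> {"op": "play_rows", "data": {"targets": [{"jaw": 1,"dx": 0.007,"dy": 0,"dz": 0.0013,"yaw": -0.005},{"jaw": 1,"dx": 0.006,"dy": 0,"dz": 0.0013,"yaw": -0.005},{"jaw": 1,"dx": 0.004,"dy": 0,"dz": 0.0015,"yaw": 0},{"jaw": 1,"dx": 0.003,"dy": 0,"dz": 0.0015,"yaw": 0},{"jaw": 1,"dx": 0.002,"dy": 0,"dz": 0.0015,"yaw": 0}]}}

```text
clock: 4.0
tool_pos: [0.5067, 0.0326, 0.1308]
eef_rot: [0.692, 0.722, -0.015, 0.03]
contact_force: [-3.3, -3.9, 18.0]
opening: 0.004
```

```bash
python3 s.py; python3 look.py 5
```

```text
t 4.0 tcp_v [-0.0504 -0.0015  0.1308] yaw err -0.0289 toolz [-0.0656 -0.018  -0.9977] Fv [-3.7   3.54 18.04] Mv [ 0.735  0.647 -0.008] open 0.004
z.1235 [225, 0, 26, 17, 114] [[0.0552, 0.0211, 0.1205], [0.0588, 0.0248, 0.1209], [0.0609, 0.0303, 0.122]]
z.1235 [277, 0, 38, 16, 147] [[0.0551, -0.0038, 0.1205], [0.0584, 0.0039, 0.1209], [0.0603, 0.0099, 0.1221]]
z.1235 [337, 5, 33, 27, 156] [[0.0491, -0.0259, 0.1205], [0.0527, -0.0217, 0.1208], [0.0574, -0.0138, 0.1222]]
z.1235 [265, 7, 23, 23, 122] [[0.0505, 0.0066, 0.1205], [0.054, 0.0122, 0.1208], [0.0577, 0.0151, 0.1221]]
z.1235 [209, 9, 34, 25, 218] [[0.0495, 0.0247, 0.1205], [0.0542, 0.0321, 0.1208], [0.058, 0.0372, 0.1219]]
z.1235 [173, 52, 264, 77, 15205] [[0.0121, -0.0528, 0.1211], [0.0246, 0.0001, 0.1241], [0.0358, 0.0525, 0.1257]]
work [206, 0, 175, 70, 11271] ((48.293357849121094, 3.952627182006836), (70.17758178710938, 25.860309600830078), 89.39937591552734)
```

>>> {"op": "play_rows", "data": {"targets": [{"jaw": 1,"dx": 0.004,"dy": 0,"dz": 0.0015,"yaw": 0},{"jaw": 1,"dx": 0.004,"dy": 0,"dz": 0.0015,"yaw": 0},{"jaw": 1,"dx": 0.003,"dy": 0,"dz": 0.0015,"yaw": 0},{"jaw": 1,"dx": 0.003,"dy": 0,"dz": 0.0015,"yaw": 0},{"jaw": 1,"dx": 0.003,"dy": 0,"dz": 0.0015,"yaw": 0}]}}

```text
clock: 4.6
tool_pos: [0.5063, 0.0367, 0.1309]
eef_rot: [0.695, 0.717, -0.02, 0.038]
contact_force: [-3.8, -3.9, 19.0]
opening: 0.004
```

```bash
python3 s.py; python3 look.py 6
```

```text
t 4.6 tcp_v [-0.0463 -0.0014  0.1309] yaw err -0.0408 toolz [-0.0827 -0.0204 -0.9964] Fv [-3.63  4.02 19.01] Mv [0.828 0.978 0.006] open 0.004
z.1235 [211, 0, 57, 39, 419] [[0.0523, 0.0134, 0.1205], [0.0598, 0.023, 0.1209], [0.0652, 0.0336, 0.122]]
z.1235 [272, 0, 38, 34, 299] [[0.053, -0.0032, 0.1205], [0.0607, 0.0039, 0.1209], [0.0642, 0.011, 0.1222]]
z.1235 [325, 0, 28, 19, 109] [[0.0577, -0.0201, 0.1205], [0.0613, -0.0153, 0.1209], [0.0636, -0.0101, 0.1224]]
z.1235 [212, 29, 39, 31, 226] [[0.0444, 0.0214, 0.1205], [0.0493, 0.0298, 0.1208], [0.0548, 0.0351, 0.1221]]
z.1235 [313, 37, 46, 23, 165] [[0.0432, -0.0224, 0.1205], [0.0486, -0.011, 0.1208], [0.0505, -0.0044, 0.1222]]
z.1235 [170, 58, 266, 73, 15357] [[0.0165, -0.0528, 0.1214], [0.029, 0.0, 0.1241], [0.0401, 0.0526, 0.1257]]
work [202, 0, 177, 70, 11350] ((52.4504508972168, 3.882089614868164), (70.36412811279297, 25.496118545532227), 89.00814056396484)
```

View pics/wrist6.png

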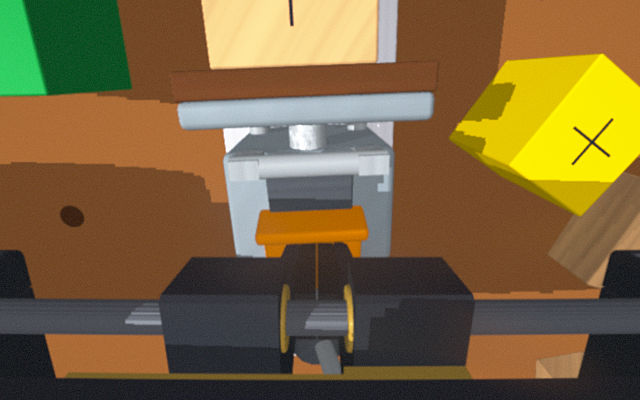

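>>> {"op": "play_rows", "data": {"targets": [{"jaw": 1,"dx": 0,"dy": 0,"dz": -0.01,"yaw": 0},{"jaw": 1,"dx": -0.001,"dy": 0,"dz": -0.015,"yaw": 0},{"jaw": 1,"dx": -0.002,"dy": 0,"dz": -0.02,"yaw": 0},{"jaw": 1,"dx": -0.004,"dy": 0,"dz": -0.025,"yaw": -0.02},{"jaw": 1,"dx": -0.004,"dy": 0,"dz": -0.02,"yaw": -0.02}]}}

```text
clock: 5.2
tool_pos: [0.5038, 0.0327, 0.2234]
eef_rot: [0.68, 0.732, -0.022, 0.037]
contact_force: [-0.0, 0.7, 0.2]
opening: 0.006
```

```bash
python3 s.py; python3 look.py 7
cat > hub.py <<'E'
from h import *
import sys
out=[]
for n in ('side','scene','wrist'):
    d=snap(n,f'h_{n}.png'); W=tov(cloud(d)); hsv=cv2.cvtColor(d['frame'],cv2.COLOR_RGB2HSV); H,S,V=[hsv[...,i] for i in range(3)]
    C=tov(d['T'][:3,3])
    roi=(W[...,0]<0)&(W[...,0]>-.24)&(abs(W[...,1])<.09)&(W[...,2]>.02)&(W[...,2]<.2)
    m=(H>70)&(H<98)&(S>110)&roi
    c,l,st,ce=cv2.connectedComponentsWithStats(m.astype(np.uint8))
    for i in range(1,c):
        if st[i,4]>8:
            p=np.nanmedian(W[l==i],0); u=p-C;u/=np.linalg.norm(u); p=p+u*.007
            th=np.arctan2(-p[1],p[2]-.108); print(n,st[i].tolist(),'c',p.round(4),'theta deg',np.rad2deg(th).round(1),'rad',np.hypot(p[1],p[2]-.108).round(3))
    m=(H>8)&(H<20)&(S>190)&(V>120)&roi&(abs(W[...,1])<.02)
    P=W[m]
    if len(P): 
        print(n,'orange xmin/max',P[:,0].min().round(4),P[:,0].max().round(4),'z by x:')
        pad=P[P[:,2]<.1425]
        if len(pad)>20:
            k=np.polyfit(pad[:,0],pad[:,2],1); print('  pad tilt',k[0].round(3),'n',len(pad),'mean x,z',pad[:,0].mean().round(4),pad[:,2].mean().round(4))
E
python3 hub.py
```

```text
t 5.2 tcp_v [-0.0501  0.0014  0.2234] yaw err 0.0013 toolz [-0.0845 -0.0185 -0.9963] Fv [ 0.72 -0.05  0.2 ] Mv [ 0.03  -0.105 -0.02 ] open 0.006
z.1235 [252, 0, 45, 29, 354] [[0.0612, 0.0108, 0.1205], [0.0699, 0.0257, 0.1209], [0.0767, 0.0377, 0.1223]]
z.1235 [298, 0, 17, 52, 218] [[0.0475, -0.0007, 0.1205], [0.0676, 0.0038, 0.1209], [0.0764, 0.0083, 0.1227]]
z.1235 [310, 0, 39, 29, 256] [[0.0624, -0.0228, 0.1205], [0.0702, -0.011, 0.121], [0.077, 0.0002, 0.1224]]
z.1235 [231, 38, 162, 62, 6319] [[0.0163, -0.0528, 0.1206], [0.0293, 0.0007, 0.1241], [0.0505, 0.0528, 0.1258]]
work [252, 0, 109, 63, 6529] ((58.68488311767578, 3.6214122772216797), (37.335140228271484, 69.65269470214844), 0.29883214831352234)
side [303, 199, 4, 4, 14] c [-0.1081 -0.0137  0.17  ] theta deg 12.5 rad 0.064
side [278, 218, 5, 6, 23] c [-0.107   0.0612  0.122 ] theta deg -77.1 rad 0.063
side [294, 236, 5, 4, 17] c [-0.109   0.0153  0.0483] theta deg -165.6 rad 0.062
side orange xmin/max -0.0715 -0.0201 z by x:
  pad tilt 0.047 n 109 mean x,z -0.0503 0.1386
wrist [375, 231, 20, 20, 290] c [-0.1038 -0.0617  0.0962] theta deg 100.8 rad 0.063
wrist [230, 246, 21, 11, 182] c [-0.1011  0.0603  0.1206] theta deg -78.2 rad 0.062
wrist orange xmin/max -0.0676 -0.0175 z by x:
  pad tilt 0.017 n 324 mean x,z -0.0554 0.1393
```

View pics/side7.png

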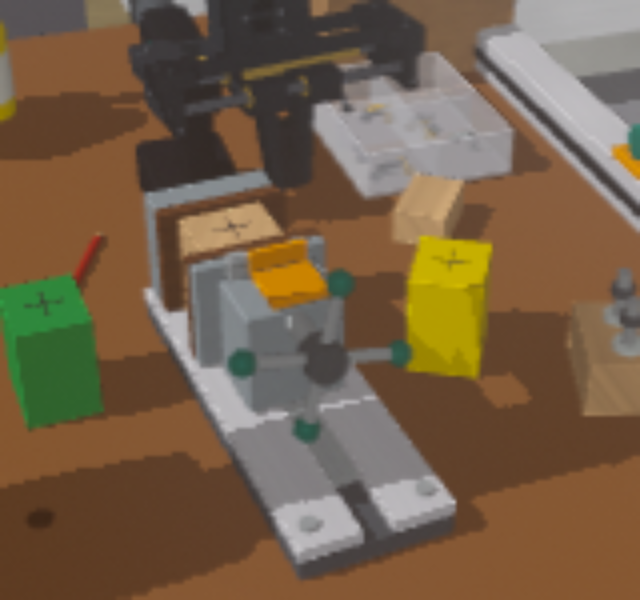

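The jaw is snug (face at 0.040), the pad is back up at z≈0.139, and the handle's top spoke is at θ≈12°. Next I'll position behind the top ball.

>>> {"op": "play_rows", "data": {"targets": [{"jaw": 1,"dx": -0.025,"dy": -0.011,"dz": 0,"yaw": 0},{"jaw": 1,"dx": -0.025,"dy": -0.011,"dz": 0,"yaw": 0},{"jaw": 1,"dx": 0,"dy": 0,"dz": 0.03,"yaw": 0},{"jaw": 1,"dx": 0,"dy": 0,"dz": 0.03,"yaw": 0},{"jaw": 1,"dx": 0,"dy": 0,"dz": 0.012,"yaw": 0}]}}

```text
clock: 5.95
tool_pos: [0.4849, -0.0252, 0.1484]
eef_rot: [0.68, 0.732, -0.023, 0.035]
contact_force: [-0.6, 0.2, 0.3]
opening: 0.004
```

```bash
python3 s.py; python3 look.py 8
```

```text
t 5.95 tcp_v [-0.1066  0.0243  0.1484] yaw err 0.002 toolz [-0.0836 -0.0141 -0.9964] Fv [0.21 0.63 0.34] Mv [ 0.021 -0.115  0.02 ] open 0.004
z.1235 [302, 65, 20, 41, 180] [[-0.0369, 0.0224, 0.1205], [-0.031, 0.0265, 0.1208], [-0.0201, 0.0307, 0.122]]
```

View pics/side8.png

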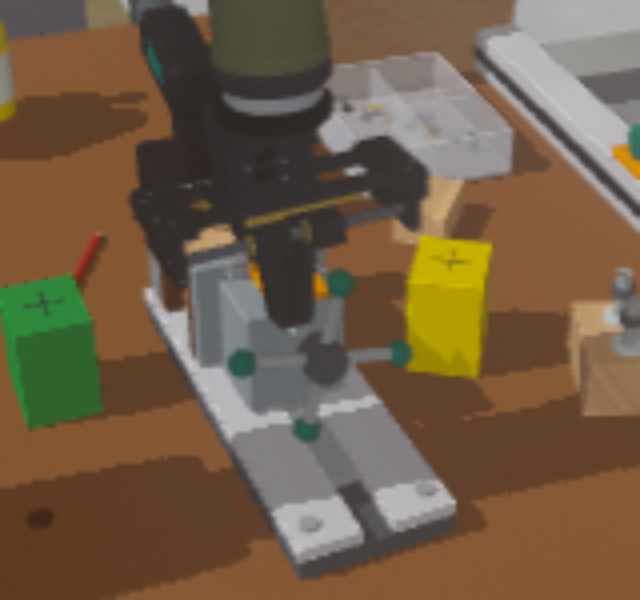

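>>> {"op": "play_rows", "data": {"targets": [{"jaw": 1,"dx": 0,"dy": 0.006,"dz": 0,"yaw": 0},{"jaw": 1,"dx": 0,"dy": 0.006,"dz": 0,"yaw": 0},{"jaw": 1,"dx": 0,"dy": 0.005,"dz": 0,"yaw": 0},{"jaw": 1,"dx": 0,"dy": 0.005,"dz": 0,"yaw": 0},{"jaw": 1,"dx": 0,"dy": 0.005,"dz": 0,"yaw": 0}]}}

```text
clock: 6.55
tool_pos: [0.507, -0.0227, 0.1482]
eef_rot: [0.68, 0.732, -0.029, 0.031]
contact_force: [-5.2, 0.1, -3.3]
opening: 0.005
```

```bash
python3 s.py; python3 hub.py|grep -v orange
```

```text
t 6.55 tcp_v [-0.1056  0.002   0.1482] yaw err 0.0038 toolz [-0.0845  0.0012 -0.9964] Fv [ 0.51  5.17 -3.27] Mv [ 1.066 -0.172 -0.101] open 0.005
side [307, 198, 4, 6, 17] c [-0.1079 -0.0228  0.1661] theta deg 21.4 rad 0.062
side [278, 215, 6, 6, 29] c [-0.1072  0.0584  0.1326] theta deg -67.2 rad 0.063
side [317, 219, 4, 4, 12] c [-0.1089 -0.0572  0.0854] theta deg 111.6 rad 0.061
side [291, 235, 5, 5, 19] c [-0.1086  0.0246  0.051 ] theta deg -156.7 rad 0.062
  pad tilt 0.033 n 70 mean x,z -0.0463 0.139
wrist [274, 181, 25, 24, 299] c [-0.1024  0.0257  0.0509] theta deg -155.7 rad 0.063
wrist [394, 196, 28, 29, 580] c [-0.1038 -0.0589  0.0858] theta deg 110.7 rad 0.063
wrist [189, 226, 37, 31, 979] c [-0.1039  0.0566  0.1327] theta deg -66.4 rad 0.062
  pad tilt 0.006 n 248 mean x,z -0.0404 0.139
```

>>> {"op": "play_rows", "data": {"targets": [{"jaw": 1,"dx": 0,"dy": 0.006,"dz": 0.001,"yaw": 0},{"jaw": 1,"dx": 0,"dy": 0.006,"dz": 0.002,"yaw": 0},{"jaw": 1,"dx": 0,"dy": 0.006,"dz": 0.002,"yaw": 0},{"jaw": 1,"dx": 0,"dy": 0.006,"dz": 0.002,"yaw": 0},{"jaw": 1,"dx": 0,"dy": 0.005,"dz": 0.002,"yaw": 0}]}}

```text
clock: 7.2
tool_pos: [0.5284, -0.0216, 0.1387]
eef_rot: [0.68, 0.732, -0.035, 0.026]
contact_force: [-6.6, 0.5, 0.9]
opening: 0.006
```

```bash
python3 s.py; python3 hub.py|grep -v orange
```

```text
t 7.2 tcp_v [-0.106  -0.0194  0.1387] yaw err 0.0046 toolz [-0.0852  0.0164 -0.9962] Fv [0.96 6.54 0.9 ] Mv [ 1.466 -0.247 -0.167] open 0.006
side [314, 201, 4, 6, 20] c [-0.1076 -0.0471  0.1504] theta deg 48.0 rad 0.063
side [284, 206, 6, 6, 29] c [-0.1068  0.0411  0.1563] theta deg -40.4 rad 0.063
side [311, 227, 5, 5, 12] c [-0.1092 -0.0399  0.0601] theta deg 140.2 rad 0.062
side [283, 232, 5, 5, 19] c [-0.1072  0.0483  0.0697] theta deg -128.4 rad 0.062
  pad tilt 0.047 n 120 mean x,z -0.0493 0.1389
wrist [333, 189, 27, 26, 422] c [-0.1033 -0.0419  0.061 ] theta deg 138.3 rad 0.063
wrist [202, 192, 24, 27, 401] c [-0.1035  0.0495  0.0703] theta deg -127.3 rad 0.062
wrist [363, 249, 30, 8, 151] c [-0.099  -0.0489  0.1431] theta deg 54.3 rad 0.06
wrist [152, 257, 36, 40, 742] c [-0.1016  0.0425  0.1568] theta deg -41.1 rad 0.065
  pad tilt 0.094 n 364 mean x,z -0.0462 0.1382
```

>>> {"op": "play_rows", "data": {"targets": [{"jaw": 1,"dx": 0,"dy": 0.005,"dz": 0.003,"yaw": 0},{"jaw": 1,"dx": 0,"dy": 0.004,"dz": 0.003,"yaw": 0},{"jaw": 1,"dx": 0,"dy": 0.004,"dz": 0.003,"yaw": 0},{"jaw": 1,"dx": 0,"dy": 0.004,"dz": 0.002,"yaw": 0},{"jaw": 1,"dx": 0,"dy": 0.003,"dz": 0.001,"yaw": 0}]}}

```text
clock: 7.85
tool_pos: [0.5442, -0.0211, 0.1282]
eef_rot: [0.68, 0.732, -0.038, 0.023]
contact_force: [-6.2, -0.2, 3.6]
opening: 0.008
```

```bash
python3 s.py; python3 hub.py|grep -v orange
```

```text
t 7.85 tcp_v [-0.1066 -0.0351  0.1282] yaw err 0.0051 toolz [-0.0859  0.024  -0.996 ] Fv [0.29 6.21 3.62] Mv [ 1.128 -0.142 -0.073] open 0.008
side [291, 201, 5, 6, 26] c [-0.1074  0.0212  0.1679] theta deg -19.5 rad 0.064
side [319, 206, 3, 6, 12] c [-0.1094 -0.0602  0.1307] theta deg 69.3 rad 0.064
side [279, 227, 5, 6, 23] c [-0.1077  0.06    0.0902] theta deg -106.5 rad 0.063
side [304, 232, 6, 4, 14] c [-0.1084 -0.019   0.0492] theta deg 162.1 rad 0.062
  pad tilt 0.046 n 47 mean x,z -0.0523 0.1381
wrist [283, 188, 27, 26, 381] c [-0.103  -0.0228  0.0494] theta deg 158.8 rad 0.063
wrist [140, 206, 33, 32, 689] c [-0.1039  0.0593  0.0901] theta deg -106.8 rad 0.062
wrist [350, 239, 35, 18, 482] c [-0.1009 -0.0597  0.1264] theta deg 72.8 rad 0.063
wrist [139, 284, 30, 16, 253] c [-0.0998  0.0232  0.1641] theta deg -22.5 rad 0.061
wrist [149, 335, 15, 3, 32] c [-0.1142  0.0217  0.1709] theta deg -19.0 rad 0.067
  pad tilt 0.013 n 371 mean x,z -0.0447 0.1388
```

>>> {"op": "play_rows", "data": {"targets": [{"jaw": 1,"dx": 0,"dy": -0.004,"dz": -0.03,"yaw": 0},{"jaw": 1,"dx": -0.003,"dy": -0.003,"dz": -0.037,"yaw": 0},{"jaw": 1,"dx": -0.003,"dy": -0.045,"dz": 0,"yaw": 0},{"jaw": 1,"dx": 0,"dy": -0.043,"dz": 0,"yaw": 0},{"jaw": 1,"dx": 0,"dy": 0,"dz": 0,"yaw": 0}]}}

```text
clock: 8.5
tool_pos: [0.4632, -0.0261, 0.2025]
eef_rot: [0.679, 0.733, -0.025, 0.034]
contact_force: [0.4, -0.0, -0.5]
opening: 0.003
```

```bash
python3 s.py; python3 hub.py; python3 look.py 9
```

```text
t 8.5 tcp_v [-0.1059  0.046   0.2025] yaw err 0.0046 toolz [-0.0825 -0.0102 -0.9965] Fv [-0.03 -0.41 -0.49] Mv [-0.027 -0.075 -0.01 ] open 0.003
side [291, 201, 5, 6, 24] c [-0.1081  0.0214  0.1675] theta deg -19.8 rad 0.063
side [318, 207, 4, 4, 12] c [-0.1082 -0.0589  0.129 ] theta deg 70.4 rad 0.063
side [279, 227, 5, 6, 23] c [-0.1077  0.0597  0.0889] theta deg -107.7 rad 0.063
side [305, 232, 4, 4, 11] c [-0.1092 -0.0199  0.0494] theta deg 161.3 rad 0.062
side orange xmin/max -0.0718 -0.0226 z by x:
  pad tilt 0.054 n 78 mean x,z -0.0462 0.1388
wrist [383, 165, 8, 13, 65] c [-0.1029 -0.026   0.0504] theta deg 155.7 rad 0.063
wrist [279, 176, 22, 23, 393] c [-0.1048  0.0591  0.0892] theta deg -107.6 rad 0.062
wrist [445, 192, 29, 27, 613] c [-0.1049 -0.0591  0.129 ] theta deg 70.5 rad 0.063
wrist [335, 212, 32, 34, 835] c [-0.1047  0.0193  0.1678] theta deg -17.9 rad 0.063
wrist orange xmin/max -0.0677 -0.0186 z by x:
  pad tilt 0.005 n 204 mean x,z -0.0431 0.139
z.1235 [309, 0, 168, 4, 375] [[0.0175, -0.053, 0.1206], [0.0181, -0.0147, 0.1219], [0.0189, 0.0413, 0.1243]]
z.1235 [324, 24, 25, 41, 147] [[-0.0155, 0.0197, 0.1205], [-0.0045, 0.0263, 0.121], [0.0048, 0.033, 0.1243]]
z.1235 [318, 76, 20, 27, 117] [[-0.0379, 0.0251, 0.1205], [-0.0318, 0.0313, 0.1209], [-0.0231, 0.0369, 0.1221]]
```

View pics/side9.png

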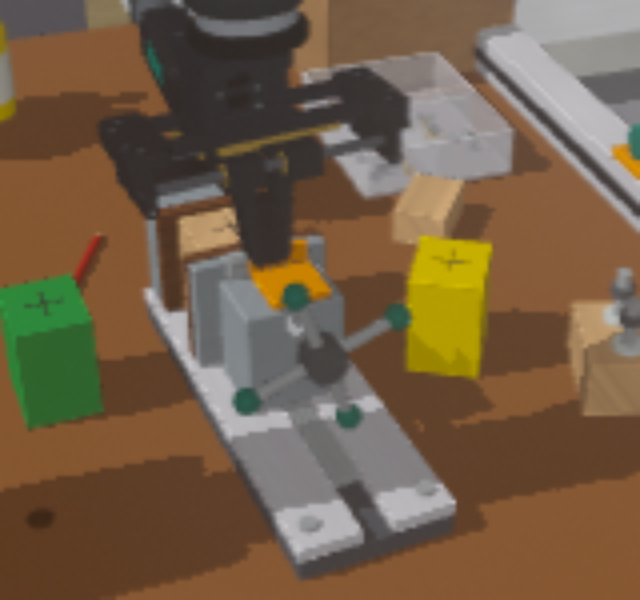

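>>> {"op": "play_rows", "data": {"targets": [{"jaw": 1,"dx": 0.004,"dy": -0.012,"dz": 0,"yaw": 0},{"jaw": 1,"dx": 0,"dy": 0,"dz": 0.025,"yaw": 0},{"jaw": 1,"dx": 0,"dy": 0,"dz": 0.025,"yaw": 0},{"jaw": 1,"dx": 0,"dy": 0.002,"dz": 0.003,"yaw": 0},{"jaw": 1,"dx": 0,"dy": 0.003,"dz": 0,"yaw": 0}]}}

```text
clock: 9.25
tool_pos: [0.4658, -0.0252, 0.1465]
eef_rot: [0.679, 0.733, -0.023, 0.034]
contact_force: [-7.1, -0.0, 6.9]
opening: 0.004
```

```bash
python3 s.py
```

```text
t 9.25 tcp_v [-0.1052  0.0433  0.1465] yaw err 0.0046 toolz [-0.0821 -0.013  -0.9965] Fv [0.47 7.08 6.9 ] Mv [ 1.355 -0.118 -0.13 ] open 0.004
```

>>> {"op": "play_rows", "data": {"targets": [{"jaw": 1,"dx": 0,"dy": 0.002,"dz": -0.001,"yaw": 0},{"jaw": 1,"dx": 0,"dy": 0.003,"dz": -0.001,"yaw": 0},{"jaw": 1,"dx": 0,"dy": 0.003,"dz": -0.001,"yaw": 0},{"jaw": 1,"dx": 0,"dy": 0.003,"dz": -0.001,"yaw": 0},{"jaw": 1,"dx": 0,"dy": 0.003,"dz": -0.001,"yaw": 0}]}}

```text
clock: 9.75
tool_pos: [0.477, -0.0247, 0.1512]
eef_rot: [0.68, 0.732, -0.028, 0.031]
contact_force: [-3.0, -1.2, -1.7]
opening: 0.007
```

```bash
python3 s.py; python3 hub.py | grep -v orange
```

```text
t 9.75 tcp_v [-0.1055  0.0321  0.1512] yaw err 0.004 toolz [-0.0839 -0.0015 -0.9965] Fv [-0.96  3.06 -1.66] Mv [ 0.766  0.015 -0.069] open 0.007
side [296, 199, 5, 6, 21] c [-0.1068  0.0062  0.1706] theta deg -5.6 rad 0.063
side [318, 210, 5, 5, 21] c [-0.1077 -0.0612  0.1172] theta deg 81.5 rad 0.062
side [278, 224, 5, 6, 25] c [-0.1078  0.0628  0.1028] theta deg -94.8 rad 0.063
side [301, 235, 5, 3, 14] c [-0.1086 -0.0067  0.0459] theta deg 173.9 rad 0.062
wrist [353, 185, 2, 12, 18] c [-0.1069  0.0013  0.043 ] theta deg -178.9 rad 0.065
wrist [251, 205, 29, 30, 690] c [-0.1052  0.0616  0.1029] theta deg -94.8 rad 0.062
wrist [463, 213, 33, 33, 839] c [-0.1049 -0.0624  0.116 ] theta deg 82.7 rad 0.063
  pad tilt 0.078 n 270 mean x,z -0.0399 0.1386
```

>>> {"op": "play_rows", "data": {"targets": [{"jaw": 1,"dx": 0,"dy": 0.001,"dz": 0,"yaw": 0},{"jaw": 1,"dx": 0,"dy": 0.001,"dz": 0,"yaw": 0},{"jaw": 1,"dx": 0,"dy": 0.001,"dz": 0,"yaw": 0},{"jaw": 1,"dx": 0,"dy": 0.001,"dz": 0,"yaw": 0},{"jaw": 1,"dx": 0,"dy": 0.001,"dz": 0,"yaw": 0}]}}

```text
clock: 10.4
tool_pos: [0.4822, -0.0245, 0.152]
eef_rot: [0.68, 0.732, -0.028, 0.032]
contact_force: [-5.0, -0.7, 4.2]
opening: 0.004
```

```bash
python3 s.py; python3 hub.py | grep -v orange
```

```text
t 10.4 tcp_v [-0.1057  0.027   0.152 ] yaw err 0.0036 toolz [-0.0844 -0.0023 -0.9964] Fv [-0.3   4.99  4.23] Mv [ 0.897  0.079 -0.026] open 0.004
side [298, 199, 5, 6, 23] c [-0.1087  0.0024  0.1703] theta deg -2.2 rad 0.062
side [318, 211, 5, 6, 18] c [-0.1076 -0.0616  0.1119] theta deg 86.4 rad 0.062
side [277, 223, 6, 5, 26] c [-0.1076  0.0622  0.1061] theta deg -91.8 rad 0.062
side [299, 235, 5, 4, 16] c [-0.1092  0.0003  0.0461] theta deg -179.8 rad 0.062
wrist [341, 181, 6, 16, 69] c [-0.1058  0.0045  0.0446] theta deg -175.9 rad 0.064
wrist [242, 207, 29, 31, 722] c [-0.1054  0.0617  0.1074] theta deg -90.5 rad 0.062
wrist [453, 210, 31, 32, 787] c [-0.1052 -0.0629  0.1115] theta deg 86.8 rad 0.063
  pad tilt 0.017 n 258 mean x,z -0.0458 0.1388
```

>>> {"op": "play_rows", "data": {"targets": [{"jaw": 1,"dx": 0,"dy": 0.001,"dz": 0,"yaw": 0},{"jaw": 1,"dx": 0,"dy": 0.001,"dz": 0,"yaw": 0},{"jaw": 1,"dx": 0,"dy": 0.001,"dz": 0,"yaw": 0},{"jaw": 1,"dx": 0,"dy": 0.001,"dz": 0,"yaw": 0},{"jaw": 1,"dx": 0,"dy": 0.001,"dz": 0,"yaw": 0}]}}

```text
clock: 11.05
tool_pos: [0.4878, -0.0241, 0.1524]
eef_rot: [0.68, 0.732, -0.028, 0.032]
contact_force: [-4.5, 0.2, 5.0]
opening: 0.003
```

```bash
python3 s.py
python3 - <<'E'
from h import *
for i in range(6):
    r.snapshot('side'); s=r.get_state(); print(round(s['clock'],2),(s['contact_force']@VR).round(2),(s['moment']@VR).round(3),tov(s['tool_pos']).round(4))
E
```

```text
t 11.05 tcp_v [-0.1057  0.0213  0.1524] yaw err 0.0035 toolz [-0.0845 -0.0035 -0.9964] Fv [0.53 4.51 5.03] Mv [ 0.84   0.04  -0.111] open 0.003
11.1 [-0.26  4.28  3.97] [ 0.82   0.086 -0.041] [-0.1057  0.021   0.1524]
11.15 [-0.12  3.82  4.73] [ 0.731  0.07  -0.122] [-0.1057  0.021   0.1524]
11.2 [-0.34  4.48  2.95] [ 0.689  0.115 -0.134] [-0.1057  0.021   0.1524]
11.25 [-0.33  2.87  3.59] [ 0.674  0.153 -0.102] [-0.1057  0.021   0.1524]
11.3 [-0.82  2.99  2.6 ] [ 0.621  0.029 -0.101] [-0.1057  0.021   0.1524]
11.35 [-0.28  3.47  3.98] [ 0.652  0.119 -0.09 ] [-0.1057  0.0211  0.1524]
```

>>> {"op": "play_rows", "data": {"targets": [{"jaw": 1,"dx": 0,"dy": 0.002,"dz": -0.0005,"yaw": 0},{"jaw": 1,"dx": 0,"dy": 0.002,"dz": -0.0005,"yaw": 0},{"jaw": 1,"dx": 0,"dy": 0.002,"dz": 0,"yaw": 0},{"jaw": 1,"dx": 0,"dy": 0.002,"dz": 0,"yaw": 0},{"jaw": 1,"dx": 0,"dy": 0.002,"dz": 0,"yaw": 0}]}}

```text
clock: 11.85
tool_pos: [0.497, -0.0236, 0.1527]
eef_rot: [0.68, 0.732, -0.029, 0.031]
contact_force: [-4.2, -0.8, 2.7]
opening: 0.001
```

```bash
python3 s.py;  python3 hub.py | grep -v orange; python3 s.py
```

```text
t 11.85 tcp_v [-0.1058  0.0121  0.1527] yaw err 0.0036 toolz [-8.480e-02 -1.000e-04 -9.964e-01] Fv [-0.51  4.29  2.67] Mv [ 0.875  0.097 -0.102] open 0.001
side [303, 198, 4, 6, 19] c [-0.1095 -0.0126  0.1694] theta deg 11.6 rad 0.063
side [319, 216, 3, 5, 14] c [-0.11   -0.0608  0.0979] theta deg 99.4 rad 0.062
side [278, 218, 5, 6, 24] c [-0.1083  0.0621  0.1223] theta deg -77.1 rad 0.064
side [294, 236, 5, 4, 16] c [-0.1096  0.0147  0.047 ] theta deg -166.5 rad 0.063
  pad tilt 0.05 n 33 mean x,z -0.0444 0.1389
wrist [303, 179, 18, 23, 227] c [-0.103   0.0159  0.0474] theta deg -165.3 rad 0.063
wrist [418, 201, 29, 30, 638] c [-0.1053 -0.0619  0.0965] theta deg 100.5 rad 0.063
wrist [212, 217, 33, 33, 869] c [-0.1057  0.0602  0.1224] theta deg -76.6 rad 0.062
  pad tilt 0.017 n 293 mean x,z -0.0426 0.1388
t 12.0 tcp_v [-0.1057  0.0116  0.1527] yaw err 0.0035 toolz [-0.0846 -0.0012 -0.9964] Fv [-1.42  3.31  0.73] Mv [ 0.598  0.063 -0.053] open 0.006
```

Run:
```python
from h import *
import pickle
def an(d,tag):
    W=tov(cloud(d)); hsv=cv2.cvtColor(d['frame'],cv2.COLOR_RGB2HSV); H,S,V=[hsv[...,i] for i in range(3)]
    m=(H>8)&(H<20)&(S>190)&(V>120)&(W[...,2]>.11)&(W[...,2]<.165)&(abs(W[...,1])<.024)&(W[...,0]<.0)&(W[...,0]>-.2)
    P=W[m]
    if len(P)<10: return
    x1=P[:,0].max(); top=P[P[:,2]>np.percentile(P[:,2],98)]
    print(tag,len(P),'x',P[:,0].min().round(4),x1.round(4),'ztop',P[:,2].max().round(4))
    rel=P[:,0]-x1
    for lo in np.arange(-.055,-.005,.006):
        q=P[(rel>=lo)&(rel<lo+.006)]
        if len(q)>3: print('  ',lo.round(3),len(q),np.median(q[:,2]).round(4))
an(pickle.load(open('side0.pkl','rb')),'side0');an(pickle.load(open('wrist0.pkl','rb')),'wrist0')
an(snap('side','a.png'),'side');
d=snap('wrist','wrist10.png');an(d,'wrist')
```

```text
side0 252 x -0.159 -0.1063 ztop 0.1556
   -0.055 16 0.1378
   -0.049 29 0.1381
   -0.043 25 0.1391
   -0.037 22 0.1393
   -0.031 21 0.1392
   -0.025 23 0.139
   -0.019 21 0.1395
   -0.013 24 0.14
   -0.007 70 0.1484
wrist0 1649 x -0.1429 -0.1033 ztop 0.1569
   -0.043 12 0.1392
   -0.037 73 0.1393
   -0.031 142 0.1393
   -0.025 208 0.1392
   -0.019 294 0.1392
   -0.013 106 0.1392
   -0.007 492 0.1547
side 63 x -0.072 -0.0234 ztop 0.1561
   -0.049 5 0.1374
   -0.037 4 0.1386
   -0.031 5 0.139
   -0.025 5 0.1391
   -0.019 5 0.1397
   -0.013 6 0.1401
   -0.007 28 0.1469
wrist 1071 x -0.0693 -0.0194 ztop 0.1568
   -0.055 46 0.1378
   -0.049 94 0.1388
   -0.043 22 0.1386
   -0.037 19 0.1389
   -0.031 22 0.1388
   -0.025 26 0.1391
   -0.019 26 0.139
   -0.013 214 0.1391
   -0.007 471 0.1546
```

View pics/wrist10.png

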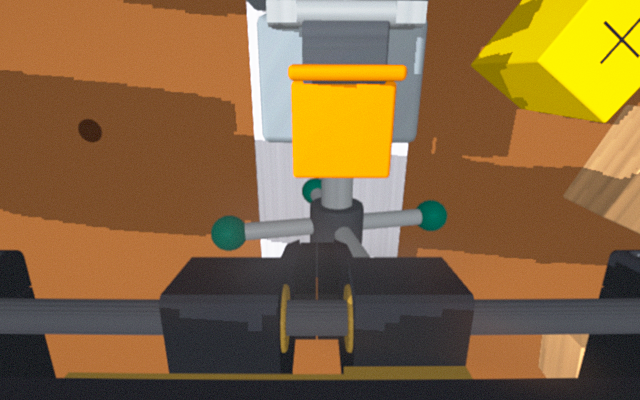

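>>> {"op": "play_rows", "data": {"targets": [{"jaw": 1,"dx": 0,"dy": 0.003,"dz": 0,"yaw": 0},{"jaw": 1,"dx": 0,"dy": 0.003,"dz": 0,"yaw": 0},{"jaw": 1,"dx": 0,"dy": 0.002,"dz": 0,"yaw": 0},{"jaw": 1,"dx": 0,"dy": 0.002,"dz": 0,"yaw": 0},{"jaw": 1,"dx": 0,"dy": 0.002,"dz": 0,"yaw": 0}]}}

```text
clock: 12.6
tool_pos: [0.507, -0.023, 0.1517]
eef_rot: [0.68, 0.732, -0.031, 0.029]
contact_force: [-5.1, -1.1, -0.7]
opening: 0.004
```

```bash
python3 s.py;  python3 hub.py | grep -v orange; python3 s.py
```

```text
t 12.6 tcp_v [-0.1059  0.0021  0.1517] yaw err 0.0037 toolz [-0.0852  0.0059 -0.9963] Fv [-0.7   5.15 -0.72] Mv [ 1.01   0.011 -0.141] open 0.004
side [307, 198, 4, 6, 17] c [-0.1094 -0.0228  0.1671] theta deg 21.1 rad 0.063
side [278, 215, 6, 6, 26] c [-0.1085  0.0592  0.132 ] theta deg -68.0 rad 0.064
side [318, 219, 3, 4, 11] c [-0.1098 -0.0576  0.088 ] theta deg 109.2 rad 0.061
side [291, 235, 5, 5, 18] c [-0.1076  0.0243  0.05  ] theta deg -157.3 rad 0.063
  pad tilt 0.052 n 65 mean x,z -0.0479 0.1389
wrist [278, 181, 24, 24, 289] c [-0.1034  0.0246  0.0505] theta deg -156.8 rad 0.063
wrist [395, 196, 28, 29, 563] c [-0.1053 -0.0593  0.0868] theta deg 109.7 rad 0.063
wrist [193, 224, 36, 33, 979] c [-0.1055  0.057   0.132 ] theta deg -67.2 rad 0.062
  pad tilt 0.01 n 268 mean x,z -0.04 0.1389
t 12.75 tcp_v [-0.1059  0.0018  0.1517] yaw err 0.0037 toolz [-0.0851  0.0051 -0.9964] Fv [-0.8   4.75 -1.58] Mv [ 0.927  0.054 -0.054] open -0.0
```

>>> {"op": "play_rows", "data": {"targets": [{"jaw": 1,"dx": 0,"dy": 0.004,"dz": 0.001,"yaw": 0},{"jaw": 1,"dx": 0,"dy": 0.004,"dz": 0.001,"yaw": 0},{"jaw": 1,"dx": 0,"dy": 0.003,"dz": 0.001,"yaw": 0},{"jaw": 1,"dx": 0,"dy": 0.002,"dz": 0.001,"yaw": 0},{"jaw": 1,"dx": 0,"dy": 0.002,"dz": 0.001,"yaw": 0}]}}

```text
clock: 13.25
tool_pos: [0.5204, -0.0222, 0.1466]
eef_rot: [0.68, 0.732, -0.033, 0.028]
contact_force: [-6.5, 0.2, 3.2]
opening: 0.001
```

```bash
python3 s.py;  python3 hub.py | grep -v orange; python3 s.py
```

```text
t 13.25 tcp_v [-0.1061 -0.0114  0.1466] yaw err 0.004 toolz [-0.0853  0.0094 -0.9963] Fv [0.63 6.51 3.22] Mv [ 1.313  0.017 -0.118] open 0.001
side [311, 200, 4, 5, 17] c [-0.1107 -0.0362  0.1591] theta deg 35.3 rad 0.063
side [281, 211, 6, 6, 26] c [-0.1085  0.0511  0.1452] theta deg -53.9 rad 0.063
side [315, 223, 4, 5, 13] c [-0.1096 -0.0515  0.0725] theta deg 124.6 rad 0.063
side [287, 234, 5, 5, 20] c [-0.1089  0.0367  0.0585] theta deg -143.5 rad 0.062
  pad tilt 0.062 n 101 mean x,z -0.0499 0.1387
wrist [239, 186, 25, 24, 318] c [-0.1039  0.0381  0.0586] theta deg -142.4 rad 0.062
wrist [362, 193, 27, 27, 475] c [-0.1052 -0.0523  0.073 ] theta deg 123.8 rad 0.063
wrist [167, 240, 41, 36, 812] c [-0.1037  0.0517  0.1448] theta deg -54.6 rad 0.063
  pad tilt 0.009 n 371 mean x,z -0.045 0.139
t 13.4 tcp_v [-0.1061 -0.0116  0.1466] yaw err 0.0041 toolz [-0.0853  0.009  -0.9963] Fv [-0.92  5.98  1.25] Mv [ 1.013  0.017 -0.113] open 0.002
```

>>> {"op": "play_rows", "data": {"targets": [{"jaw": 1,"dx": 0,"dy": -0.005,"dz": -0.025,"yaw": 0},{"jaw": 1,"dx": 0,"dy": 0,"dz": -0.04,"yaw": 0},{"jaw": 1,"dx": 0.035,"dy": 0,"dz": -0.025,"yaw": 0},{"jaw": 1,"dx": 0.045,"dy": 0,"dz": 0,"yaw": 0},{"jaw": 1,"dx": 0.04,"dy": 0,"dz": 0,"yaw": 0}]}}

```text
clock: 13.9
tool_pos: [0.5217, 0.1055, 0.2338]
eef_rot: [0.684, 0.728, -0.019, 0.037]
contact_force: [0.5, -0.0, 0.1]
opening: 0.003
```

```bash
python3 s.py; python3 hub.py | grep -v orange
python3 - <<'E'
from h import *
import pickle
d=snap('wrist','wrist11.png'); pickle.dump(d,open('w11.pkl','wb'))
W=tov(cloud(d))
m=(W[...,2]>.118)&(W[...,2]<.127)&(abs(W[...,1])<.05)&(W[...,0]>-.02)&(W[...,0]<.14)
ys,xs=np.where(m); print(xs.min(),xs.max(),ys.min(),ys.max())
for yv in (-.02,0,.02):
    s=m&(abs(W[...,1]-yv)<.004); P=W[s]
    for lo in np.arange(.034,.048,.001):
        q=P[(P[:,0]>=lo)&(P[:,0]<lo+.001)]
        if len(q): print(yv,lo.round(3),len(q),np.median(q[:,2]).round(4))
E
```

```text
t 13.9 tcp_v [ 0.0212 -0.0216  0.2338] yaw err -0.0092 toolz [-0.0802 -0.022  -0.9965] Fv [-0.05 -0.47  0.11] Mv [ 0.05  -0.02  -0.042] open 0.003
side [311, 200, 4, 4, 11] c [-0.1107 -0.0347  0.1603] theta deg 33.6 rad 0.063
side [281, 211, 5, 5, 22] c [-0.1079  0.0514  0.145 ] theta deg -54.2 rad 0.063
side [315, 224, 4, 4, 11] c [-0.11   -0.0501  0.0721] theta deg 125.6 rad 0.062
side [287, 235, 5, 4, 17] c [-0.1086  0.0378  0.0586] theta deg -142.6 rad 0.062
  pad tilt 0.048 n 123 mean x,z -0.054 0.1386
wrist [321, 347, 20, 25, 392] c [-0.1058 -0.0361  0.1596] theta deg 35.0 rad 0.063
  pad tilt 0.111 n 22 mean x,z -0.0194 0.1417
204 356 21 238
-0.02 0.034 16 0.1236
-0.02 0.035 13 0.1239
-0.02 0.036 11 0.1245
-0.02 0.037 10 0.1245
-0.02 0.038 15 0.1241
-0.02 0.039 15 0.1243
-0.02 0.04 11 0.1236
-0.02 0.041 16 0.1235
-0.02 0.042 24 0.121
-0.02 0.043 10 0.1199
-0.02 0.044 16 0.12
-0.02 0.045 11 0.1204
-0.02 0.046 13 0.12
-0.02 0.047 11 0.1199
0 0.034 12 0.1239
0 0.035 14 0.1242
0 0.036 15 0.1245
0 0.037 12 0.1239
0 0.038 13 0.1239
0 0.039 16 0.1242
0 0.04 15 0.1246
0 0.041 13 0.1237
0 0.042 28 0.121
0 0.043 10 0.1201
0 0.044 11 0.1206
0 0.045 21 0.1203
0 0.046 10 0.1202
0 0.047 12 0.1201
0.02 0.034 13 0.124
0.02 0.035 14 0.124
0.02 0.036 15 0.1242
0.02 0.037 13 0.1242
0.02 0.038 12 0.1239
0.02 0.039 13 0.1242
0.02 0.04 15 0.1244
0.02 0.041 15 0.1235
0.02 0.042 27 0.1206
0.02 0.043 12 0.1202
0.02 0.044 14 0.1199
0.02 0.045 16 0.1199
0.02 0.046 13 0.12
0.02 0.047 11 0.1204
```

View pics/wrist11.png

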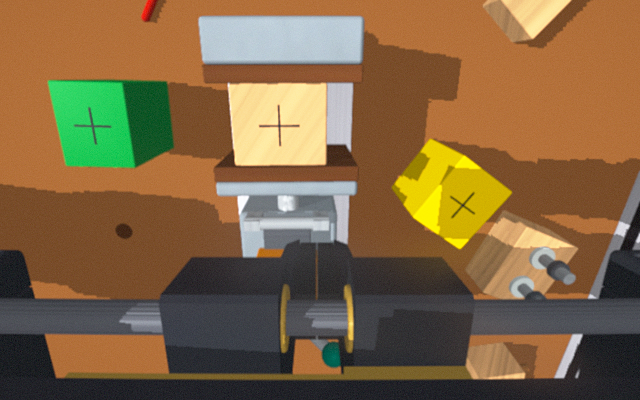

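```bash
python3 - <<'E'
from h import *
import pickle
d=pickle.load(open('w11.pkl','rb'))
W=tov(cloud(d))
for yv in (-.02,0,.02):
    s=(abs(W[...,1]-yv)<.004)&(W[...,2]>.02)&(W[...,2]<.127); P=W[s]
    print(yv,[(lo.round(3),len(P[(P[:,0]>=lo)&(P[:,0]<lo+.001)]),np.percentile(P[(P[:,0]>=lo)&(P[:,0]<lo+.001),2],[0,50,100]).round(3).tolist()) for lo in np.arange(.098,.108,.001) if ((P[:,0]>=lo)&(P[:,0]<lo+.001)).any()])
hsv=cv2.cvtColor(d['frame'],cv2.COLOR_RGB2HSV)
print('column 250:',[(y,d['frame'][y,250].tolist(),W[y,250].round(4).tolist()) for y in list(range(72,88))+list(range(158,170))])
m=(abs(W[...,2]-.1195)<.0035)&(abs(W[...,1])<.054)&(W[...,0]>.02)&(W[...,0]<.12)&(hsv[...,1]<150)&(hsv[...,1]>50)&(hsv[...,0]>8)&(hsv[...,0]<25)&(hsv[...,2]>170)
c,l,st,ce=cv2.connectedComponentsWithStats(m.astype(np.uint8))
for i in range(1,c):
    if st[i,4]>1000: print(st[i],cv2.minAreaRect((W[l==i][:,:2]*1000).astype(np.float32)))
E
python3 - <<'E'
import cv2
a=cv2.imread('pics/wrist11.png')[10:250,180:380]
cv2.imwrite('pics/w11z.png',cv2.resize(a,(600,720)[:2],interpolation=cv2.INTER_NEAREST)[:600])
E
```

```text
-0.02 [(np.float64(0.098), 14, [0.119, 0.12, 0.122]), (np.float64(0.099), 13, [0.119, 0.12, 0.121]), (np.float64(0.1), 20, [0.119, 0.12, 0.122]), (np.float64(0.101), 10, [0.119, 0.12, 0.121]), (np.float64(0.102), 22, [0.124, 0.125, 0.127]), (np.float64(0.103), 11, [0.123, 0.125, 0.126]), (np.float64(0.104), 22, [0.124, 0.125, 0.127]), (np.float64(0.105), 20, [0.124, 0.126, 0.126]), (np.float64(0.106), 13, [0.124, 0.125, 0.126]), (np.float64(0.107), 22, [0.124, 0.125, 0.126])]
0 [(np.float64(0.098), 20, [0.119, 0.12, 0.122]), (np.float64(0.099), 11, [0.119, 0.121, 0.121]), (np.float64(0.1), 22, [0.119, 0.12, 0.121]), (np.float64(0.101), 11, [0.119, 0.12, 0.121]), (np.float64(0.102), 23, [0.124, 0.125, 0.127]), (np.float64(0.103), 11, [0.125, 0.125, 0.126]), (np.float64(0.104), 21, [0.123, 0.125, 0.126]), (np.float64(0.105), 11, [0.124, 0.125, 0.125]), (np.float64(0.106), 22, [0.124, 0.125, 0.127]), (np.float64(0.107), 22, [0.124, 0.125, 0.127])]
0.02 [(np.float64(0.098), 23, [0.119, 0.12, 0.121]), (np.float64(0.099), 12, [0.119, 0.12, 0.121]), (np.float64(0.1), 23, [0.119, 0.121, 0.12
[... 1127 characters left out ...]
, 163], [0.0475, 0.0267, 0.1198]), (159, [254, 233, 160], [0.0468, 0.0267, 0.1203]), (160, [254, 234, 167], [0.0461, 0.0267, 0.1207]), (161, [254, 234, 162], [0.0455, 0.0266, 0.1212]), (162, [254, 235, 164], [0.0445, 0.0268, 0.1204]), (163, [255, 239, 167], [0.0435, 0.027, 0.1195]), (164, [255, 229, 155], [0.0431, 0.0268, 0.1208]), (165, [227, 165, 111], [0.0419, 0.0272, 0.1193]), (166, [113, 74, 50], [0.0422, 0.0265, 0.1235]), (167, [91, 53, 33], [0.0415, 0.0265, 0.1237]), (168, [122, 70, 36], [0.0406, 0.0266, 0.1235]), (169, [129, 79, 46], [0.0399, 0.0266, 0.1239])]
[ 229   83   98   83 7631] ((71.5412368774414, 3.9976272583007812), (70.09830474853516, 59.73879623413086), 89.9133071899414)
```

View pics/w11z.png

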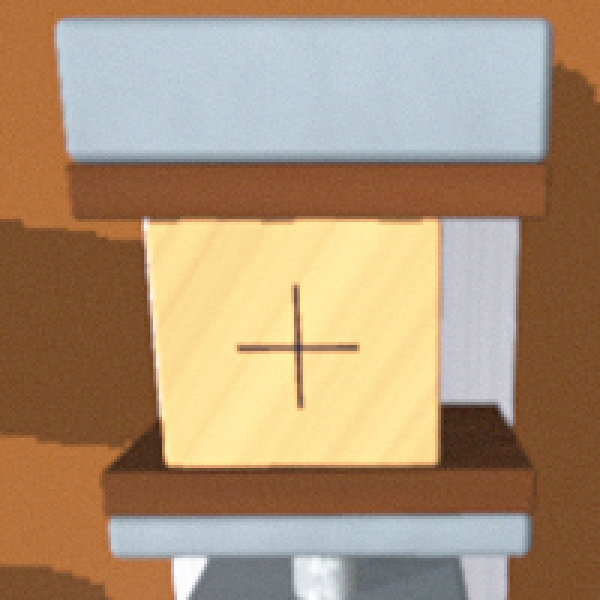

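>>> {"op": "play_rows", "data": {"targets": [{"jaw": 1,"dx": -0.04,"dy": -0.01,"dz": 0,"yaw": -0.009},{"jaw": 1,"dx": -0.04,"dy": -0.01,"dz": 0,"yaw": 0},{"jaw": 1,"dx": -0.04,"dy": -0.002,"dz": 0.01,"yaw": 0},{"jaw": 1,"dx": 0,"dy": 0,"dz": 0.03,"yaw": 0},{"jaw": 1,"dx": 0,"dy": 0,"dz": 0.025,"yaw": 0}]}}

```text
clock: 14.6
tool_pos: [0.5186, -0.0318, 0.1807]
eef_rot: [0.682, 0.73, -0.013, 0.045]
contact_force: [0.9, 0.6, 0.3]
opening: 0.005
```

```bash
python3 s.py
```

```text
t 14.6 tcp_v [-0.1155 -0.0089  0.1807] yaw err -0.0057 toolz [-0.0834 -0.0416 -0.9956] Fv [ 0.48 -0.95  0.28] Mv [ 0.038 -0.11   0.007] open 0.005
```

>>> {"op": "play_rows", "data": {"targets": [{"jaw": 1,"dx": 0.006,"dy": -0.004,"dz": 0,"yaw": 0},{"jaw": 1,"dx": 0.006,"dy": -0.003,"dz": 0,"yaw": 0},{"jaw": 1,"dx": 0,"dy": 0,"dz": 0.014,"yaw": 0},{"jaw": 1,"dx": 0,"dy": 0,"dz": 0.008,"yaw": 0},{"jaw": 1,"dx": 0,"dy": 0,"dz": 0,"yaw": 0}]}}

```text
clock: 15.1
tool_pos: [0.5133, -0.024, 0.1585]
eef_rot: [0.684, 0.728, -0.012, 0.047]
contact_force: [-0.0, -0.2, -0.1]
opening: 0.004
```

```bash
cat > avg.py <<'E'
from h import *
F=[];M=[]
for i in range(6):
    r.snapshot('side'); s=r.get_state(); F.append(s['contact_force']@VR);M.append(s['moment']@VR)
print('avgF',np.mean(F,0).round(2),'avgM',np.mean(M,0).round(3),'std',np.std(F,0).round(2))
E
python3 s.py; python3 avg.py; python3 look.py 12
```

```text
t 15.1 tcp_v [-0.1073 -0.0041  0.1585] yaw err -0.0113 toolz [-0.0844 -0.0462 -0.9954] Fv [-0.17  0.05 -0.1 ] Mv [ 0.059 -0.112 -0.006] open 0.004
avgF [ 0.12 -0.15  0.13] avgM [ 0.026 -0.098 -0.003] std [0.43 0.52 0.23]
z.1235 [236, 33, 18, 26, 106] [[-0.0171, 0.0233, 0.1205], [-0.0135, 0.0272, 0.1208], [-0.007, 0.031, 0.1219]]
z.1235 [354, 77, 23, 22, 150] [[-0.0362, -0.0369, 0.1205], [-0.0314, -0.0318, 0.1209], [-0.0269, -0.0262, 0.1219]]
z.1235 [232, 115, 24, 20, 122] [[-0.0535, 0.0251, 0.1205], [-0.0498, 0.0297, 0.1208], [-0.0448, 0.0362, 0.1218]]
```

View pics/side12.png

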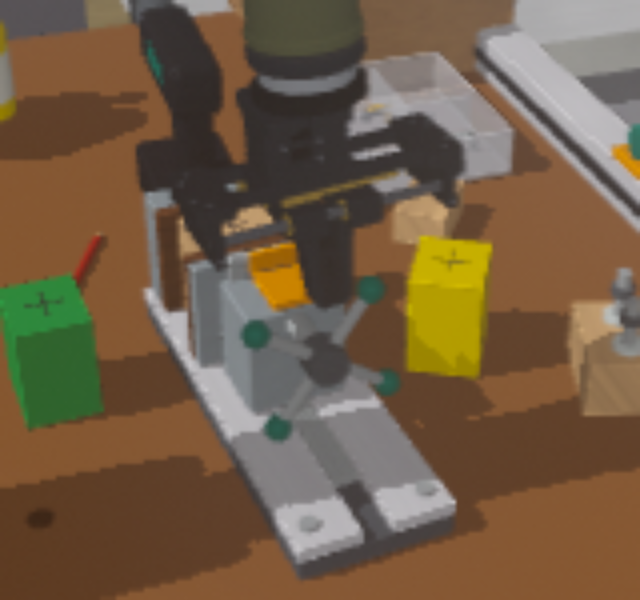

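>>> {"op": "play_rows", "data": {"targets": [{"jaw": 1,"dx": 0,"dy": 0.002,"dz": 0.004,"yaw": 0},{"jaw": 1,"dx": 0,"dy": 0.002,"dz": 0,"yaw": 0},{"jaw": 1,"dx": 0,"dy": 0.001,"dz": 0,"yaw": 0},{"jaw": 1,"dx": 0,"dy": 0.001,"dz": 0,"yaw": 0},{"jaw": 1,"dx": 0,"dy": 0.001,"dz": 0,"yaw": 0}]}}

```text
clock: 16.0
tool_pos: [0.5212, -0.0246, 0.1547]
eef_rot: [0.685, 0.727, -0.012, 0.047]
contact_force: [0.1, 0.1, -1.0]
opening: 0.006
```

```bash
python3 s.py; python3 avg.py; python3 hub.py | grep -v orange
```

```text
t 16.0 tcp_v [-0.1086 -0.012   0.1547] yaw err -0.0127 toolz [-0.0847 -0.0464 -0.9953] Fv [ 0.07 -0.13 -1.03] Mv [ 0.05  -0.076  0.015] open 0.006
avgF [ 0.28 -0.43  0.08] avgM [ 0.031 -0.068  0.013] std [0.43 0.33 0.68]
side [311, 200, 4, 5, 17] c [-0.1096 -0.0356  0.1596] theta deg 34.6 rad 0.063
side [281, 211, 5, 5, 23] c [-0.1085  0.0522  0.1454] theta deg -54.3 rad 0.064
side [315, 223, 4, 5, 14] c [-0.1104 -0.051   0.0716] theta deg 125.5 rad 0.063
side [287, 235, 5, 4, 18] c [-0.1094  0.0376  0.0589] theta deg -142.6 rad 0.062
  pad tilt 0.046 n 103 mean x,z -0.0501 0.1388
wrist [232, 181, 25, 24, 323] c [-0.104   0.0379  0.0585] theta deg -142.6 rad 0.062
wrist [354, 184, 25, 26, 436] c [-0.105  -0.0523  0.0731] theta deg 123.7 rad 0.063
wrist [169, 232, 41, 37, 999] c [-0.1048  0.0505  0.145 ] theta deg -53.7 rad 0.063
wrist [352, 240, 38, 17, 512] c [-0.1021 -0.0369  0.1567] theta deg 37.2 rad 0.061
  pad tilt 0.01 n 311 mean x,z -0.0432 0.1389
```

>>> {"op": "play_rows", "data": {"targets": [{"jaw": 1,"dx": 0,"dy": 0.001,"dz": 0,"yaw": 0},{"jaw": 1,"dx": 0,"dy": 0.001,"dz": 0,"yaw": 0},{"jaw": 1,"dx": 0,"dy": 0.001,"dz": 0,"yaw": 0},{"jaw": 1,"dx": 0,"dy": 0.001,"dz": 0,"yaw": 0},{"jaw": 1,"dx": 0,"dy": 0.001,"dz": 0,"yaw": 0}]}}

```text
clock: 16.95
tool_pos: [0.5224, -0.0247, 0.1546]
eef_rot: [0.685, 0.727, -0.015, 0.045]
contact_force: [-4.4, 0.1, 5.3]
opening: 0.004
```

```bash
python3 s.py; python3 avg.py; python3 hub.py | grep -v orange
```

```text
t 16.95 tcp_v [-0.1087 -0.0132  0.1546] yaw err -0.0123 toolz [-0.0854 -0.0385 -0.9956] Fv [0.44 4.37 5.33] Mv [ 0.826 -0.21  -0.042] open 0.004
avgF [0.86 4.67 3.27] avgM [ 0.915 -0.2   -0.079] std [0.32 0.58 0.7 ]
side [312, 200, 3, 5, 13] c [-0.1106 -0.0376  0.1595] theta deg 36.1 rad 0.064
side [281, 211, 6, 5, 24] c [-0.1087  0.051   0.1462] theta deg -53.2 rad 0.064
side [315, 224, 4, 4, 12] c [-0.1107 -0.0505  0.0723] theta deg 125.2 rad 0.062
side [287, 234, 5, 5, 19] c [-0.1085  0.0372  0.059 ] theta deg -142.8 rad 0.062
  pad tilt 0.049 n 107 mean x,z -0.0502 0.1386
wrist [230, 181, 25, 24, 321] c [-0.104   0.0384  0.0589] theta deg -142.0 rad 0.062
wrist [352, 184, 25, 26, 436] c [-0.1053 -0.0521  0.0728] theta deg 124.1 rad 0.063
wrist [166, 232, 41, 38, 1044] c [-0.105   0.0502  0.1454] theta deg -53.3 rad 0.063
wrist [350, 240, 36, 17, 495] c [-0.102  -0.0376  0.1566] theta deg 37.8 rad 0.061
  pad tilt 0.009 n 339 mean x,z -0.0456 0.1389
```

>>> {"op": "play_rows", "data": {"targets": [{"jaw": 1,"dx": 0,"dy": 0.001,"dz": 0,"yaw": 0},{"jaw": 1,"dx": 0,"dy": 0.0015,"dz": 0,"yaw": 0},{"jaw": 1,"dx": 0,"dy": 0.0015,"dz": 0,"yaw": 0},{"jaw": 1,"dx": 0,"dy": 0.0015,"dz": 0,"yaw": 0},{"jaw": 1,"dx": 0,"dy": 0.0015,"dz": 0,"yaw": 0}]}}

```text
clock: 17.9
tool_pos: [0.5256, -0.0245, 0.1532]
eef_rot: [0.685, 0.727, -0.018, 0.042]
contact_force: [-5.0, 0.2, 1.8]
opening: 0.005
```

```bash
python3 s.py; python3 avg.py; python3 hub.py | grep -v orange
```

```text
t 17.9 tcp_v [-0.1087 -0.0164  0.1532] yaw err -0.0119 toolz [-0.0857 -0.0299 -0.9959] Fv [0.57 4.95 1.77] Mv [ 1.141 -0.232 -0.087] open 0.005
avgF [0.72 5.34 1.07] avgM [ 1.088 -0.241 -0.088] std [0.38 0.21 0.56]
side [313, 200, 3, 5, 13] c [-0.1097 -0.0409  0.158 ] theta deg 39.3 rad 0.065
side [282, 210, 5, 5, 24] c [-0.1092  0.049   0.1487] theta deg -50.3 rad 0.064
side [314, 225, 4, 4, 11] c [-0.1105 -0.0474  0.0691] theta deg 129.4 rad 0.061
side [286, 234, 5, 5, 20] c [-0.1093  0.0409  0.0615] theta deg -138.6 rad 0.062
  pad tilt 0.024 n 114 mean x,z -0.0517 0.1386
wrist [222, 182, 26, 25, 334] c [-0.1042  0.0411  0.0612] theta deg -138.7 rad 0.062
wrist [345, 183, 26, 26, 423] c [-0.105  -0.0501  0.07  ] theta deg 127.2 rad 0.063
wrist [161, 235, 43, 40, 1048] c [-0.1049  0.0483  0.1484] theta deg -50.1 rad 0.063
wrist [350, 239, 36, 18, 505] c [-0.1022 -0.0405  0.1545] theta deg 41.1 rad 0.062
  pad tilt 0.083 n 347 mean x,z -0.047 0.1381
```

>>> {"op": "play_rows", "data": {"targets": [{"jaw": 1,"dx": 0,"dy": 0.002,"dz": 0.001,"yaw": 0},{"jaw": 1,"dx": 0,"dy": 0.002,"dz": 0.001,"yaw": 0},{"jaw": 1,"dx": 0,"dy": 0.002,"dz": 0.001,"yaw": 0},{"jaw": 1,"dx": 0,"dy": 0.002,"dz": 0.001,"yaw": 0},{"jaw": 1,"dx": 0,"dy": 0.002,"dz": 0.001,"yaw": 0}]}}

```text
clock: 18.85
tool_pos: [0.5335, -0.0241, 0.1475]
eef_rot: [0.685, 0.727, -0.02, 0.04]
contact_force: [-4.4, 1.1, 3.3]
opening: 0.003
```

```bash
python3 s.py; python3 avg.py; python3 hub.py | grep -v orange
```

```text
t 18.85 tcp_v [-0.1089 -0.0243  0.1475] yaw err -0.0113 toolz [-0.0856 -0.0246 -0.996 ] Fv [1.4  4.29 3.29] Mv [ 1.097 -0.246 -0.105] open 0.003
avgF [0.82 4.67 1.31] avgM [ 1.001 -0.255 -0.062] std [0.44 0.32 0.53]
side [315, 202, 3, 5, 10] c [-0.1104 -0.0479  0.1505] theta deg 48.4 rad 0.064
side [284, 207, 6, 6, 26] c [-0.108   0.0417  0.1558] theta deg -41.1 rad 0.063
side [312, 227, 4, 5, 11] c [-0.1105 -0.0419  0.062 ] theta deg 137.7 rad 0.062
side [283, 233, 5, 5, 19] c [-0.1085  0.0483  0.0685] theta deg -129.3 rad 0.062
  pad tilt 0.061 n 115 mean x,z -0.0526 0.1387
wrist [324, 183, 26, 26, 395] c [-0.1049 -0.0431  0.0621] theta deg 136.8 rad 0.063
wrist [196, 188, 26, 26, 394] c [-0.1049  0.0484  0.0689] theta deg -128.9 rad 0.062
wrist [348, 238, 36, 19, 541] c [-0.1025 -0.048   0.1477] theta deg 50.4 rad 0.062
wrist [148, 248, 43, 42, 1125] c [-0.1047  0.0418  0.1562] theta deg -40.9 rad 0.064
  pad tilt 0.01 n 355 mean x,z -0.0457 0.1389
```

```bash
python3 - <<'E'
import cv2,numpy as np
for k in (2,3,4,5,6,7,8,12):
    a=cv2.imread(f'pics/side{k}.png'); h=cv2.cvtColor(a,cv2.COLOR_BGR2HSV)
    m=((h[...,0]>70)&(h[...,0]<98)&(h[...,1]>110)).astype(np.uint8)
    c,l,st,ce=cv2.connectedComponentsWithStats(m)
    print(k,[(ce[i].round(1)/4).round(2).tolist() for i in range(1,c) if st[i,4]>120 and ce[i][1]>250 and ce[i][0]<460])
E
python3 look.py 13
python3 - <<'E'
import cv2
print(cv2.imread('pics/side13.png').shape)
E
```

```text
2 [[94.28, 82.95], [109.68, 100.52], [68.42, 103.82], [84.88, 120.82]]
3 [[90.65, 78.25], [105.9, 95.78], [65.47, 99.0], [81.72, 115.8]]
4 [[86.92, 73.5], [102.2, 91.0], [62.18, 93.8], [78.4, 110.62]]
5 [[85.35, 71.65], [100.6, 89.05], [60.78, 91.7], [77.0, 108.55]]
6 [[84.8, 70.85], [99.92, 88.25], [60.38, 90.9], [76.45, 107.7]]
7 [[84.7, 70.7], [60.3, 90.95], [76.4, 107.62]]
8 [[84.8, 70.8], [99.85, 88.2], [60.32, 90.85], [76.35, 107.6]]
12 [[92.4, 72.18], [63.62, 83.65], [97.05, 95.75], [69.22, 107.02]]
z.1235 [298, 17, 39, 12, 128] [[-0.0069, -0.0349, 0.1205], [-0.0038, -0.027, 0.1214], [-0.0029, -0.0193, 0.1264]]
z.1235 [174, 20, 32, 25, 217] [[-0.0124, 0.022, 0.1205], [-0.0056, 0.0284, 0.1211], [-0.0035, 0.0354, 0.1262]]
z.1235 [312, 71, 28, 38, 220] [[-0.0404, -0.0367, 0.1205], [-0.0335, -0.031, 0.1209], [-0.0253, -0.0251, 0.1219]]
z.1235 [311, 112, 30, 21, 124] [[-0.0522, -0.0372, 0.1205], [-0.0478, -0.031, 0.1208], [-0.0433, -0.0244, 0.1219]]
(600, 640, 3)
```

View pics/side13.png

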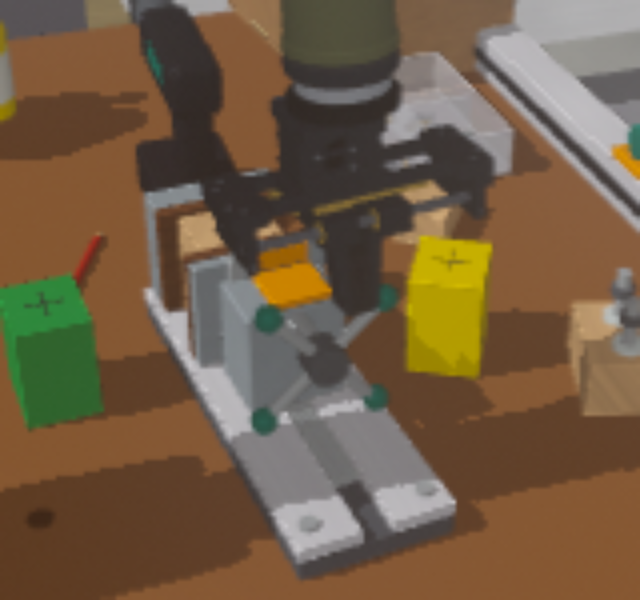

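```bash
cat > gauge.py <<'E'
import cv2,numpy as np,sys
def hub(k):
    a=cv2.imread(f'pics/side{k}.png'); h=cv2.cvtColor(a,cv2.COLOR_BGR2HSV)
    m=((h[...,0]>70)&(h[...,0]<98)&(h[...,1]>110)).astype(np.uint8)
    c,l,st,ce=cv2.connectedComponentsWithStats(m)
    P=np.array([ce[i]/4 for i in range(1,c) if st[i,4]>120 and ce[i][1]>250 and ce[i][0]<460])
    # orange pad
    o=((h[...,0]>8)&(h[...,0]<20)&(h[...,1]>190)&(h[...,2]>120)); o[:,:220]=0;o[:230]=0;o[:,400:]=0
    ys,xs=np.where(o)
    return len(P),P.mean(0).round(2),st.shape,(xs.max()/4,ys.max()/4)
d=np.array([1.55,1.85])/10.5
b=hub(8)[1]
for k in (2,3,4,5,6,8,9,12,13)+tuple(sys.argv[1:]):
    n,p,_,o=hub(k); print(k,n,p,'back mm',round(float((p-b)@d/(d@d)),2))
E
python3 gauge.py
```

```text
2 4 [ 89.31 102.04] back mm 67.37
3 4 [85.94 97.2 ] back mm 41.82
4 4 [82.43 92.23] back mm 15.44
5 4 [80.94 90.24] back mm 4.64
6 4 [80.38 89.43] back mm 0.37
8 4 [80.33 89.36] back mm 0.0
9 4 [80.36 89.43] back mm 0.32
12 4 [80.58 89.65] back mm 1.67
13 4 [80.81 89.75] back mm 2.64
```

>>> {"op": "play_rows", "data": {"targets": [{"jaw": 1,"dx": 0,"dy": 0.002,"dz": 0.002,"yaw": 0},{"jaw": 1,"dx": 0,"dy": 0.002,"dz": 0.002,"yaw": 0},{"jaw": 1,"dx": 0,"dy": 0.002,"dz": 0.002,"yaw": 0},{"jaw": 1,"dx": 0,"dy": 0.002,"dz": 0.002,"yaw": 0},{"jaw": 1,"dx": 0,"dy": 0.002,"dz": 0.001,"yaw": 0}]}}

```text
clock: 19.9
tool_pos: [0.5417, -0.0238, 0.1391]
eef_rot: [0.685, 0.728, -0.021, 0.038]
contact_force: [-8.0, 1.2, 2.8]
opening: 0.006
```

```bash
python3 s.py; python3 avg.py; python3 hub.py | grep -v orange
```

```text
t 19.9 tcp_v [-0.1092 -0.0325  0.1391] yaw err -0.0107 toolz [-0.0854 -0.0209 -0.9961] Fv [1.73 7.91 2.83] Mv [ 1.525 -0.388 -0.069] open 0.006
avgF [1.3  6.57 1.72] avgM [ 1.293 -0.355 -0.061] std [0.46 0.54 0.55]
side [288, 204, 5, 6, 27] c [-0.1093  0.0313  0.1632] theta deg -29.6 rad 0.064
side [318, 204, 3, 5, 12] c [-0.1105 -0.0559  0.1404] theta deg 59.9 rad 0.065
side [281, 230, 5, 6, 22] c [-0.1095  0.0548  0.0795] theta deg -117.5 rad 0.062
side [308, 230, 5, 5, 13] c [-0.1111 -0.0283  0.0537] theta deg 152.5 rad 0.061
  pad tilt 0.066 n 89 mean x,z -0.0515 0.1387
wrist [298, 184, 26, 26, 376] c [-0.1049 -0.0332  0.0546] theta deg 148.1 rad 0.063
wrist [163, 197, 28, 29, 522] c [-0.1055  0.0552  0.0797] theta deg -117.2 rad 0.062
wrist [347, 236, 35, 21, 580] c [-0.1029 -0.0555  0.1378] theta deg 61.8 rad 0.063
wrist [136, 265, 44, 35, 995] c [-0.1035  0.032   0.1627] theta deg -30.3 rad 0.063
  pad tilt 0.006 n 360 mean x,z -0.0475 0.1389
```

>>> {"op": "play_rows", "data": {"targets": [{"jaw": 1,"dx": 0,"dy": -0.006,"dz": -0.02,"yaw": 0},{"jaw": 1,"dx": 0,"dy": 0,"dz": -0.04,"yaw": 0},{"jaw": 1,"dx": 0.035,"dy": 0,"dz": -0.03,"yaw": 0},{"jaw": 1,"dx": 0.045,"dy": 0,"dz": -0.005,"yaw": 0},{"jaw": 1,"dx": 0.04,"dy": 0,"dz": 0,"yaw": 0}]}}

```text
clock: 20.85
tool_pos: [0.54, 0.0999, 0.2302]
eef_rot: [0.69, 0.722, -0.011, 0.048]
contact_force: [0.3, 0.4, 0.1]
opening: 0.007
```

```bash
python3 s.py; python3 hub.py; python3 look.py 14; python3 gauge.py 14
```

```text
t 20.85 tcp_v [ 0.0144 -0.0395  0.2302] yaw err -0.0284 toolz [-0.0854 -0.0486 -0.9952] Fv [ 0.38 -0.31  0.12] Mv [ 0.054 -0.105  0.002] open 0.007
side [288, 204, 5, 5, 21] c [-0.1095  0.0317  0.1642] theta deg -29.4 rad 0.065
side [316, 205, 4, 4, 13] c [-0.1096 -0.0531  0.1388] theta deg 59.9 rad 0.061
side [281, 230, 5, 6, 21] c [-0.1091  0.0554  0.0793] theta deg -117.4 rad 0.062
side [308, 230, 5, 4, 10] c [-0.1101 -0.0305  0.0548] theta deg 150.2 rad 0.061
side orange xmin/max -0.0753 -0.0236 z by x:
  pad tilt 0.052 n 114 mean x,z -0.0498 0.1387
scene orange xmin/max -0.0628 -0.0497 z by x:
  pad tilt 0.099 n 22 mean x,z -0.0566 0.1386
wrist [321, 340, 18, 9, 133] c [-0.1105 -0.054   0.1425] theta deg 57.4 rad 0.064
wrist orange xmin/max -0.0205 -0.0189 z by x:
  pad tilt 0.94 n 41 mean x,z -0.0199 0.1415
z.1235 [234, 74, 23, 22, 110] [[0.084, -0.0023, 0.1205], [0.0913, 0.004, 0.1209], [0.0971, 0.011, 0.1219]]
z.1235 [182, 82, 149, 106, 5926] [[0.0191, -0.0528, 0.1205], [0.035, 0.004, 0.1237], [0.0845, 0.0522, 0.1256]]
work [193, 67, 111, 90, 8643] ((71.8866958618164, 2.6380043029785156), (60.983280181884766, 72.71929931640625), 0.4757433831691742)
2 4 [ 89.31 102.04] back mm 67.37
3 4 [85.94 97.2 ] back mm 41.82
4 4 [82.43 92.23] back mm 15.44
5 4 [80.94 90.24] back mm 4.64
6 4 [80.38 89.43] back mm 0.37
8 4 [80.33 89.36] back mm 0.0
9 4 [80.36 89.43] back mm 0.32
12 4 [80.58 89.65] back mm 1.67
13 4 [80.81 89.75] back mm 2.64
14 4 [80.56 89.77] back mm 2.01
```

View pics/wrist14.png

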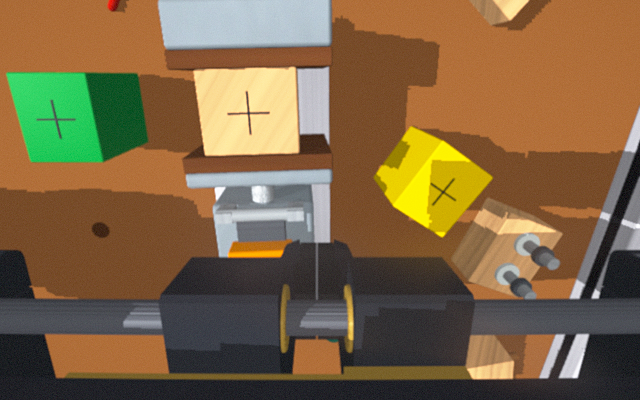

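View pics/side14.png

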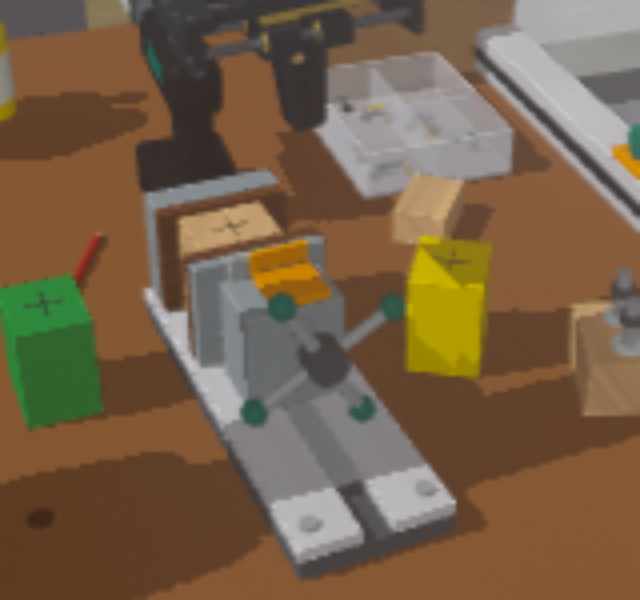

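>>> {"op": "play_rows", "data": {"targets": [{"jaw": 1,"dx": -0.03,"dy": -0.02,"dz": 0,"yaw": -0.028},{"jaw": 1,"dx": -0.03,"dy": -0.03,"dz": 0,"yaw": 0},{"jaw": 1,"dx": -0.03,"dy": -0.03,"dz": 0,"yaw": 0},{"jaw": 1,"dx": -0.018,"dy": -0.025,"dz": 0,"yaw": 0},{"jaw": 1,"dx": 0,"dy": 0,"dz": 0.02,"yaw": 0}]}}

```text
clock: 21.6
tool_pos: [0.4434, -0.0309, 0.2145]
eef_rot: [0.685, 0.727, -0.011, 0.052]
contact_force: [0.5, 0.5, -0.5]
opening: 0.004
```

```bash
python3 s.py
```

```text
t 21.6 tcp_v [-0.1093  0.0661  0.2145] yaw err -0.0132 toolz [-0.0911 -0.0548 -0.9943] Fv [ 0.48 -0.54 -0.49] Mv [ 0.045 -0.112 -0.008] open 0.004
```

>>> {"op": "play_rows", "data": {"targets": [{"jaw": 1,"dx": 0.009,"dy": -0.002,"dz": 0,"yaw": 0},{"jaw": 1,"dx": 0,"dy": 0,"dz": 0.03,"yaw": 0},{"jaw": 1,"dx": 0,"dy": 0,"dz": 0.025,"yaw": 0},{"jaw": 1,"dx": 0,"dy": 0,"dz": 0.01,"yaw": 0},{"jaw": 1,"dx": 0,"dy": 0,"dz": 0,"yaw": 0}]}}

```text
clock: 22.1
tool_pos: [0.4488, -0.0313, 0.1485]
eef_rot: [0.688, 0.723, -0.008, 0.056]
contact_force: [-0.5, 0.1, 0.5]
opening: 0.004
```

```bash
python3 s.py;python3 avg.py
```

```text
t 22.1 tcp_v [-0.1101  0.0607  0.1485] yaw err -0.0246 toolz [-0.0932 -0.0623 -0.9937] Fv [0.15 0.52 0.51] Mv [ 0.084 -0.066  0.032] open 0.004
avgF [ 0.1   0.25 -0.03] avgM [ 0.041 -0.082 -0.016] std [0.5  0.28 0.6 ]
```

>>> {"op": "play_rows", "data": {"targets": [{"jaw": 1,"dx": 0,"dy": 0.004,"dz": 0,"yaw": 0},{"jaw": 1,"dx": 0,"dy": 0.002,"dz": 0,"yaw": 0},{"jaw": 1,"dx": 0,"dy": 0.002,"dz": -0.001,"yaw": 0},{"jaw": 1,"dx": 0,"dy": 0.002,"dz": -0.001,"yaw": 0},{"jaw": 1,"dx": 0,"dy": 0.002,"dz": -0.001,"yaw": 0}]}}

```text
clock: 22.9
tool_pos: [0.4557, -0.0312, 0.1537]
eef_rot: [0.689, 0.723, -0.012, 0.053]
contact_force: [-5.3, -0.4, -2.6]
opening: 0.002
```

```bash
python3 s.py;python3 avg.py; python3 hub.py | grep -v orange
```

```text
t 22.9 tcp_v [-0.1104  0.0538  0.1537] yaw err -0.0247 toolz [-0.094  -0.0537 -0.9941] Fv [ 0.02  5.35 -2.62] Mv [ 1.053 -0.245 -0.102] open 0.002
avgF [ 0.12  5.32 -1.21] avgM [ 1.182 -0.179 -0.086] std [0.39 0.79 0.62]
side [289, 204, 4, 6, 22] c [-0.1102  0.0307  0.1629] theta deg -29.3 rad 0.063
side [316, 205, 5, 4, 17] c [-0.1097 -0.0535  0.1396] theta deg 59.5 rad 0.062
side [281, 230, 5, 6, 22] c [-0.1086  0.0547  0.0796] theta deg -117.4 rad 0.062
side [308, 230, 5, 5, 13] c [-0.111  -0.0289  0.0546] theta deg 151.6 rad 0.061
  pad tilt 0.056 n 78 mean x,z -0.0505 0.1386
wrist [420, 171, 13, 22, 162] c [-0.104  -0.0353  0.0559] theta deg 145.9 rad 0.063
wrist [296, 185, 25, 27, 518] c [-0.1061  0.0546  0.0789] theta deg -118.1 rad 0.062
wrist [501, 213, 39, 35, 1074] c [-0.1061 -0.0546  0.1396] theta deg 60.0 rad 0.063
wrist [352, 241, 37, 16, 452] c [-0.1021  0.0292  0.1599] theta deg -29.4 rad 0.06
  pad tilt -0.004 n 397 mean x,z -0.056 0.1391
```

>>> {"op": "play_rows", "data": {"targets": [{"jaw": 1,"dx": 0,"dy": 0.002,"dz": 0,"yaw": 0},{"jaw": 1,"dx": 0,"dy": 0.002,"dz": 0,"yaw": 0},{"jaw": 1,"dx": 0,"dy": 0.002,"dz": 0,"yaw": 0},{"jaw": 1,"dx": 0,"dy": 0.002,"dz": 0,"yaw": 0},{"jaw": 1,"dx": 0,"dy": 0.002,"dz": 0,"yaw": 0}]}}

```text
clock: 23.85
tool_pos: [0.4558, -0.0312, 0.1538]
eef_rot: [0.689, 0.723, -0.019, 0.047]
contact_force: [-5.7, 1.4, 2.9]
opening: 0.003
```

```bash
python3 s.py;python3 avg.py; python3 hub.py | grep -v orange
```

```text
t 23.85 tcp_v [-0.1105  0.0537  0.1538] yaw err -0.0232 toolz [-0.0958 -0.0353 -0.9948] Fv [1.84 5.59 2.87] Mv [ 1.437 -0.292 -0.096] open 0.003
avgF [1.4  6.86 3.37] avgM [ 1.393 -0.335 -0.082] std [0.53 0.27 0.4 ]
side [289, 204, 4, 6, 18] c [-0.1098  0.0295  0.1634] theta deg -28.0 rad 0.063
side [316, 205, 5, 4, 16] c [-0.1098 -0.0534  0.1393] theta deg 59.7 rad 0.062
side [281, 230, 5, 6, 21] c [-0.1092  0.055   0.0785] theta deg -118.2 rad 0.062
side [308, 230, 5, 5, 13] c [-0.1104 -0.0292  0.0537] theta deg 151.8 rad 0.062
  pad tilt 0.044 n 83 mean x,z -0.0516 0.1388
wrist [423, 172, 13, 21, 180] c [-0.104  -0.0351  0.0556] theta deg 146.2 rad 0.063
wrist [298, 185, 26, 27, 525] c [-0.1062  0.0545  0.0789] theta deg -118.1 rad 0.062
wrist [503, 214, 40, 36, 1104] c [-0.106  -0.0547  0.1397] theta deg 59.9 rad 0.063
wrist [352, 241, 37, 16, 437] c [-0.1021  0.0291  0.1598] theta deg -29.3 rad 0.059
  pad tilt -0.008 n 383 mean x,z -0.0509 0.1388
```

>>> {"op": "play_rows", "data": {"targets": [{"jaw": 1,"dx": 0,"dy": 0.003,"dz": -0.001,"yaw": 0},{"jaw": 1,"dx": 0,"dy": 0.003,"dz": -0.001,"yaw": 0},{"jaw": 1,"dx": 0,"dy": 0.003,"dz": -0.001,"yaw": 0},{"jaw": 1,"dx": 0,"dy": 0.003,"dz": -0.001,"yaw": 0},{"jaw": 1,"dx": 0,"dy": 0.003,"dz": -0.001,"yaw": 0}]}}

```text
clock: 24.8
tool_pos: [0.4604, -0.031, 0.1576]
eef_rot: [0.689, 0.723, -0.028, 0.041]
contact_force: [-6.2, 0.2, -2.9]
opening: 0.004
```

```bash
python3 s.py;python3 avg.py; python3 hub.py | grep -v orange
```

```text
t 24.8 tcp_v [-0.1106  0.0492  0.1576] yaw err -0.0222 toolz [-0.0975 -0.0142 -0.9951] Fv [ 0.66  6.15 -2.93] Mv [ 1.313 -0.274 -0.053] open 0.004
avgF [ 0.56  5.84 -0.42] avgM [ 1.203 -0.273 -0.084] std [0.5  0.32 0.39]
side [291, 202, 4, 7, 22] c [-0.1101  0.0252  0.1657] theta deg -23.5 rad 0.063
side [317, 206, 4, 4, 16] c [-0.1097 -0.0554  0.1352] theta deg 63.9 rad 0.062
side [280, 229, 5, 6, 23] c [-0.1094  0.058   0.084 ] theta deg -112.4 rad 0.063
side [306, 231, 5, 5, 14] c [-0.1112 -0.0244  0.0513] theta deg 156.7 rad 0.062
  pad tilt 0.075 n 64 mean x,z -0.052 0.1388
wrist [414, 171, 10, 18, 125] c [-0.1048 -0.031   0.0533] theta deg 150.4 rad 0.063
wrist [289, 185, 26, 28, 538] c [-0.1063  0.0571  0.0839] theta deg -112.9 rad 0.062
wrist [493, 209, 38, 35, 1041] c [-0.1063 -0.0572  0.1346] theta deg 65.0 rad 0.063
wrist [352, 240, 37, 17, 468] c [-0.1022  0.0242  0.1625] theta deg -23.9 rad 0.06
  pad tilt 0.004 n 256 mean x,z -0.0482 0.139
```

Torque while moving is now about 0.40–0.45 N·m, against about 0.25 earlier, so the handle has clearly stiffened. I'll stop turning and back away.

>>> {"op": "play_rows", "data": {"targets": [{"jaw": 1,"dx": 0,"dy": -0.008,"dz": 0,"yaw": 0},{"jaw": 1,"dx": 0,"dy": -0.004,"dz": -0.02,"yaw": 0},{"jaw": 1,"dx": 0,"dy": 0,"dz": -0.04,"yaw": 0},{"jaw": 1,"dx": 0,"dy": 0,"dz": -0.04,"yaw": 0},{"jaw": 1,"dx": 0,"dy": 0,"dz": 0,"yaw": 0}]}}

```text
clock: 25.75
tool_pos: [0.452, -0.0205, 0.2618]
eef_rot: [0.689, 0.723, -0.021, 0.046]
contact_force: [0.6, -0.5, -0.1]
opening: 0.004
```

```bash
python3 s.py;python3 avg.py; python3 hub.py; python3 look.py 15; python3 gauge.py 15 | tail -2
python3 - <<'E'
from h import *
d=snap('scene','scene15.png')
E
```

```text
t 25.75 tcp_v [-0.0996  0.0568  0.2618] yaw err -0.0228 toolz [-0.0955 -0.0307 -0.995 ] Fv [-0.51 -0.53 -0.08] Mv [-0.05  -0.13  -0.021] open 0.004
avgF [-0.33  0.42 -0.79] avgM [ 0.024 -0.088  0.016] std [0.82 0.23 0.35]
side [290, 203, 5, 5, 18] c [-0.1099  0.0262  0.1661] theta deg -24.2 rad 0.064
side [280, 229, 5, 5, 19] c [-0.1089  0.058   0.0846] theta deg -112.0 rad 0.063
side [307, 232, 4, 4, 11] c [-0.1107 -0.0255  0.0525] theta deg 155.4 rad 0.061
side orange xmin/max -0.0728 -0.0242 z by x:
  pad tilt 0.049 n 78 mean x,z -0.047 0.1387
wrist [395, 154, 10, 13, 77] c [-0.1034 -0.0298  0.0527] theta deg 151.7 rad 0.063
wrist [309, 163, 18, 19, 259] c [-0.1066  0.0572  0.0838] theta deg -112.9 rad 0.062
wrist [446, 175, 24, 22, 423] c [-0.1065 -0.057   0.1342] theta deg 65.3 rad 0.063
wrist [352, 189, 25, 27, 518] c [-0.1066  0.0246  0.1656] theta deg -23.1 rad 0.063
wrist orange xmin/max -0.0695 -0.0202 z by x:
  pad tilt 0.002 n 92 mean x,z -0.0382 0.139
z.1235 [319, 0, 152, 21, 2908] [[0.0178, -0.0525, 0.1208], [0.0237, 0.0015, 0.1238], [0.03, 0.053, 0.1257]]
z.1235 [342, 86, 16, 27, 123] [[-0.0472, 0.0249, 0.1205], [-0.039, 0.0297, 0.1208], [-0.0281, 0.0361, 0.1222]]
13 4 [80.81 89.75] back mm 2.64
15 2 [67.18 88.64] back mm -39.14
```

View pics/side15.png

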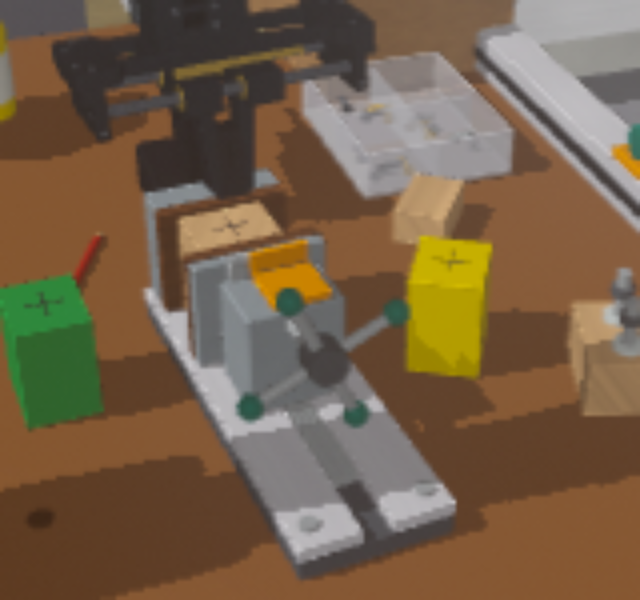

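View pics/scene15.png

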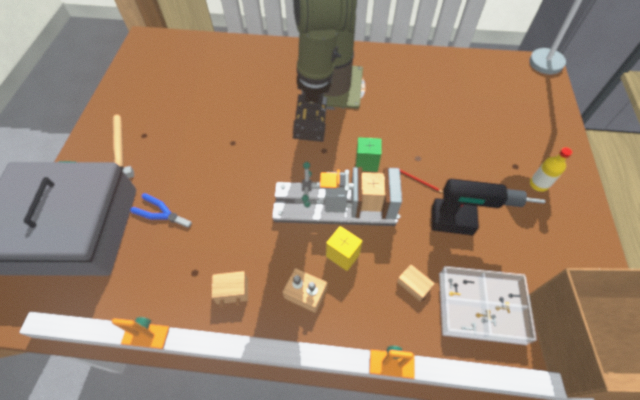

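Run:
```python
from plant import r
print(r.finish_job())
```

```text
the job is handed in; nothing more can be done
None
```

I clamped the pine block with the cross and handed the job in at about 26 s; no verdict came back. I pressed the orange lever, slid the jaw about 86 mm until the block sat between both jaws, then let go. I then swept the star handle's spokes clockwise about 145° in total, until it clearly stiffened.

**Checks that agreed:**
- **Block:** a view 15° of handle turn before the end showed it square (within about 0.01 rad) and flat on the bed. It sat about 3 mm off the vise's centre line. A slightly earlier view showed no visible gap at either jaw.
- **Lever:** fully up, with the pad at its starting height.
- **Bystanders:** none visibly moved in the overview pictures, checked by eye.
- **Gripper:** clear of everything, with its force reading near zero.

**Checks that were uncertain:**
- **Clamp force:** I could only estimate it, not measure it.
    - Handle torque rose from about 0.2–0.25 N·m to about 0.35–0.45 N·m, which suggests roughly 60–100 N.
    - The carriage backed off 1–2 mm, which suggests roughly 55 N. This is the weaker estimate, because the side and wrist cameras disagreed on when the back-off happened.
    - Single torque readings scattered by about 0.05 N·m.
- **Tool tilt:** the tool picked up about 0.1 rad of tilt during the pushes, which the interface gave no way to correct. It did no visible harm.

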